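Tighten an objective's retaining ring with a two-pin lens spanner

ROBOT

A 7-joint arm with a two-finger parallel gripper is mounted at the origin on the work surface. World frame = base frame: x ahead of the robot, y to its left, z up, the work surface at z = 0. Lengths are in m, angles in rad, forces in N, time in s.
With the tool pointing down it reaches from about 0.4 to 0.9 m from the base axis. Payload 5.5 kg.
Tool frame: the origin (TCP) lies at the very end of the fingers, on their centre line; the grasp point (between the pads) lies 19 mm behind it (manip.grasp_offset is the z of the grasp point in the tool frame, in m); z points along the fingers, x is the direction in which the jaws open and shut, and the axes are right-handed (so a half turn about z gives the same grasp; the last joint's range is limited). The gripper opens to 92 mm and grips with 3 to 60 N. Pads are 19 mm wide; open, the fingers measure 130 mm over their backs; the gripper's body (75 mm by 190 mm) begins 47 mm behind the grasp point.
Start: joints at [-0.949, 0.501, -0.427, 1.55, 0.221, 1.138, -0.21], TCP at [0.228, 0.609, 0.227] pointing down, gripper open.
Joint ranges: [-2.88, 2.88], [-0.31, 2.03], [-1.54, 1.56], [0.2, 2.42], [-1.41, 4.55], [0.19, 2.02], [-2.57, 2.57]. Speed limits (rad/s): [2.57, 2.57, 3.14, 3.14, 3.14, 3.14, 3.14].

INTERFACE

Orientations are given as a unit quaternion [w, x, y, z].
In Python, from plant import manip gives the robot as it stands.
- The arm moves only by the tool servo_tool, never from a script. Its argument "motion" is a list of rows, each a list of 3 entries, a list of its own where there are three numbers: the shift along the tool's x, y, z in m, then the turn about the tool's z in rad, then the gripper's target within -1 to 1 (shut at 1, half-way at 0, fully open at -1). A call has 1 to 12 rows; each row is the pose to reach, as a shift and turn from the pose commanded when the call began, along the tool's axes at that moment; what a row does not reach only later rows make up. A row lasts 1/10 s, in which the tool goes at most 50 mm and 8.59 degrees, less where a joint would pass 70% of its speed; a pose out of reach is approached as far as the arm can. A call with a gripper value outside its range is refused whole. The fingers move at their own pace and stop on an object; "force" is the grip in N (left out, the last holds). Time passes only in rows, so rows that repeat a pose let the fingers close. It gives the time, the measured TCP pose, the force and the opening at its end, in the units of the state.
- manip.observe(): the state, without advancing time (a new reading comes with each control period).
- manip.camera(name): name is "scene" or "top" or "wrist"; returns the picture (384x512x3 uint8, red, green, blue); there is no depth.
- manip.camera_params(name): a dict with "fov_y" (degrees; the focal length in pixels is half the picture's height over the tangent of half this angle, whatever the lens; pixels are square), "cx", "cy" (the principal point, pixels), "k1" (the pictures are not rectified: a ray, as slopes to the right and down, at radius r is drawn at 1 + k1 r^2 times it, then the intrinsics apply), "R" (3x3) and "t" (3): a world point X has camera coordinates R X + t. Camera axes: x right, y down, z forward; pixel columns grow to the right and rows downward; lengths in m; the calibration is good to about 2 mm. A picture is of the moment at which its call begins: read the wrist's pose just before it. camera_params takes no time and is no camera call; for the wrist camera it gives the pose at the moment of the call.
- manip.finish_job(): hands the job in, once; it reports no verdict.
The state is a dict: "time_s": time; "joint_positions": joint angles; "dq": joint speeds; "joint_torque": joint torques, N m; "eef_pos": TCP position; "tool_rot": TCP orientation; "force": force on the tool from outside, world axes, zero at the start; "ft_torque": the same for the moment, N m; "gripper_width": finger opening in m.
Only numpy, scipy, OpenCV 4.12 (cv2) and the standard library are available. Lean on these libraries where they do the work, as an engineer would, in place of code of your own. Each camera call takes 0.05 s, during which the arm holds its last target.

TASK

The front lens of the stereo microscope head lying in the service cradle is only held by a loose retaining ring. Take the two-pin spanner from its rest, set both its pins fully into the ring's two holes before you turn anything, and screw the ring clockwise until it stops, fully home, without touching the glass. Then lower the spanner gently back into both notches of its rest, pins down, let go of it only there, and leave everything else on the bench where it is.

Things in the scene. Friction and masses are not known exactly. Their poses are not given: they have to be found in the camera images.
- retaining_ring (a joint): Turn of the bare aluminium ring that retains the front lens: 0 = loose, growing clockwise (seen by someone looking at its face), 1.20 = hard stop, fully home. Starts between 0.05 and 0.50. It only turns (no travel along its axis), with a steady drag of about 0.2 N m, and stays where it is left. Two white index lines on the barrel's rim stand beside the two holes when it is home.
- ring_face (a point): Centre of the retaining ring's outer face, turning with it. Ring: aluminium, 76 mm outside, 46 mm inside, 9 mm thick, set 1 mm proud in the black 91 mm objective barrel. z points straight out of the face, leaning 30 degrees from vertical; the centre is 200 mm above the bench. The two spanner holes lie at y = +30 and -30 mm.
- hole_a (a point): Mouth, on the outer face, of one of the ring's two round spanner holes (8.5 mm wide, through the 9 mm ring, 60 mm apart centre to centre). Same axes as ring_face (z straight out of the hole).
- hole_b (a point): Mouth of the other spanner hole.
- lens: The domed front lens, 44 mm wide, inside the ring, its crown 3 mm below the ring's face. Origin at the centre of the ring's face, z out of the objective. It must not be touched.
- scope: White stereo microscope head upside down in an aluminium cradle fixed to the bench, leaning 30 degrees. Origin on the bench below the ring's centre; the ring faces up and to its -x. Cradle: x -50 to 150 mm, y +-75 mm; two black eyepiece tubes reach x 190 mm; zoom knobs reach y +-74 mm at 115 mm height. Highest: the ring's rim, 223 mm. The side before the ring (-x) is free.
- spanner: Two-pin lens spanner, steel, 0.3 kg: a straight flat-sided bar 150 mm long (x), 12 thick (y), 20 high (z), two legs down (-z) at x = +-30. Origin: middle of the bar. Legs 10 mm thick, ending in tapered pins 6 mm thick, 7 long, tips at z = -60. A dark clamp block (16 along x, 20 thick, 26 high) over each leg leaves 44 mm of bare bar in the middle. Same when turned half round. Starts in its rest.
- pin_a (a point): Tip of the spanner's pin at its +x end.
- pin_b (a point): Tip of the spanner's pin at its -x end.
- rest: The spanner's rest, grey plastic, fixed: base plate 160 x 80 x 10 mm and two uprights at x = +-60 mm (12 mm thick, 40 mm wide), each with an open notch on top. Origin on the bench under its centre; the bar lies along x in both notches, legs hanging between the uprights. Notch floor 75 mm above the bench, 16 mm wide for 9 mm, then flaring to 38 mm at 92 mm height.
- rest_seat (a point): Where the middle of the spanner's bar is when it lies in the rest: over the rest's centre, 85 mm above the bench; x along the notches.
- tip_box: Bystander: closed pipette tip box, blue base, pale lid, 108 x 74 x 60 mm. Origin at the centre of its underside.
- eyepiece_1: Bystander: microscope eyepiece (black, bright sleeve down) standing on the bench, 44 mm wide, 56 mm high. Origin at the centre of its underside.
- eyepiece_2: Bystander: the other eyepiece. Origin at the centre of its underside.
- dust_cap: Bystander: grey objective dust cap, 82 mm wide, 20 mm high. Origin at the centre of its underside.
- jar: Bystander: white jar with white lid, 88 mm wide, 105 mm high. Origin at the centre of its underside.
- dishes: Bystander: three stacked petri dishes, 90 mm wide, 45 mm high. Origin at the centre of its underside.
- screwdriver: Bystander: screwdriver lying flat, 180 mm long. Origin at the centre of its underside.
Mind the look-alikes: they are no part of the job. Several things have the shape of the spanner; the one meant has the colours described above.

How it is judged:
On the way, in this order (a step that is already met when the one before it is completed fails the run):
1. both pins of the spanner are at least 4 mm deep in the two holes of the ring, which has not been turned yet (its holes have moved less than 6 mm) (((z of pin_a in the frame of hole_a below -0.004 m and distance between pin_a and hole_a below 0.0085 m and z of pin_b in the frame of hole_b below -0.004 m and distance between pin_b and hole_b below 0.0085 m) or (z of pin_a in the frame of hole_b below -0.004 m and distance between pin_a and hole_b below 0.0085 m and z of pin_b in the frame of hole_a below -0.004 m and distance between pin_b and hole_a below 0.0085 m)) and distance of hole_a from where it was at the start of the episode below 0.006 m), for 0.2 s.
2. the ring is turned home (within 0.05 rad of its stop) while both pins are still in its holes (((z of pin_a in the frame of hole_a below -0.004 m and distance between pin_a and hole_a below 0.0085 m and z of pin_b in the frame of hole_b below -0.004 m and distance between pin_b and hole_b below 0.0085 m) or (z of pin_a in the frame of hole_b below -0.004 m and distance between pin_a and hole_b below 0.0085 m and z of pin_b in the frame of hole_a below -0.004 m and distance between pin_b and hole_a below 0.0085 m)) and value of joint retaining_ring above 1.15 rad), for 0.2 s.
At the end, for the whole second after the job is handed in: The ring is within 0.05 rad of its stop (joint above 1.15); the spanner lies at rest, released, in both notches of its rest with its pins down: bar middle within 16 mm of rest_seat in plan and 4 mm in height, upright within 0.1 rad, its bar within 0.12 rad of the rest's x axis (value of joint retaining_ring above 1.15 rad and horizontal distance between spanner and rest_seat below 0.016 m and z of spanner in the frame of rest_seat between -0.004 and 0.004 m and angle between spanner's own z axis and vertical below 0.1 rad and angle between the x axis of spanner and the x axis of rest, either way round below 0.12 rad and linear speed of spanner below 0.02 m/s and angular speed of spanner below 0.1 rad/s and contact force between spanner and the fingers below 1 N); the robot touches nothing.
It fails at once if the lens is touched (over 0.5 N) (contact force between lens and anything else above 0.5 N).
It fails at once if the spanner is dropped into its rest: let go of over it while more than 12 mm above its seat (horizontal distance between spanner and rest_seat below 0.05 m and z of spanner in the frame of rest_seat above 0.012 m and contact force between spanner and the fingers below 0.2 N).
It fails at once if a bystander is pushed more than 30 mm (distance of any of tip_box, eyepiece_1, eyepiece_2, dust_cap, jar, dishes, screwdriver from where it was at the start of the episode above 0.03 m).
It also fails if it takes over 58 s, if anything falls off the work surface, if the arm or the gripper's body presses on something with over 40 N, if the wrist force passes 120 N, or if a joint passes its speed limit or range.

## Working session

There is one attempt and no reset: what is moved stays moved. The work goes in short steps, Python scripts to look and compute and a tool call to move; the robot and the scene stay as the last step left them, time stands still between calls to the robot, and variables do not carry over. Pictures are saved under pics/ and viewed, and the job is handed in when it is done.

Besides the shell and the picture viewer there is one more tool, called after "Call:" by a JSON object that holds its "api" and its "payload", one argument or row to a line. servo_tool: Moves the arm, as the interface text tells. Its arguments: {"type":"object","properties":{"motion":{"type":"array"},"force":{"type":"number"}},"required":["motion"]}

```bash
mkdir -p pics; ls; python3 - <<'E'
from plant import manip
import cv2
print(manip.observe()); print(manip.grasp_offset)
for n in ["scene","top","wrist"]:
    p=manip.camera_params(n); print(n,p)
    im=manip.camera(n); cv2.imwrite(f"pics/{n}0.png",cv2.resize(im[:,:,::-1],None,fx=1.5,fy=1.5,interpolation=cv2.INTER_CUBIC))
E
```

```text
pics
{'time_s': 0.0, 'joint_positions': array([-0.94879538,  0.50186571, -0.42676387,  1.55140366,  0.22078061,
        1.13829391, -0.21031151]), 'dq': array([ 0.00048159,  0.00171437, -0.00021766,  0.00017841, -0.00052442,
       -0.00029192,  0.00187998]), 'joint_torque': array([ 7.07209847e-05, -5.66575205e+01, -5.81634879e+00, -2.79126084e+01,
       -6.88567339e-02,  3.07938096e-02,  1.76255844e-04]), 'eef_pos': array([0.22806184, 0.60795285, 0.22568401]), 'tool_rot': array([ 5.13314610e-04,  8.21933288e-01,  5.69582958e-01, -8.12530221e-04]), 'force': array([0.40207885, 0.32454886, 0.09895414]), 'ft_torque': array([ 0.02665031, -0.03313097, -0.02431422]), 'gripper_width': 0.0914136924521596}
-0.0188
scene {'fov_y': 48.655925379152364, 'cx': 261.24720647562714, 'cy': 190.67844974960158, 'k1': 0.036074701130574496, 'R': array([[ 0.24657427,  0.96906461,  0.01072007],
       [ 0.80643812, -0.19903503, -0.5568147 ],
       [-0.53745575,  0.14594125, -0.83056756]]), 't': array([-0.23921122, -0.31669576,  1.50691119])}
top {'fov_y': 48.63608990144455, 'cx': 252.61976031410353, 'cy': 192.5331018913976, 'k1': 0.012326201986859455, 'R': array([[-0.00407982, -0.99996707,  0.00701466],
       [-0.9970948 ,  0.00353435, -0.07608859],
       [ 0.07606129, -0.00730471, -0.99707639]]), 't': array([0.12986387, 0.50361808, 1.14077531])}
wrist {'fov_y': 58.046393013582914, 'cx': 257.30702862590135, 'cy': 192.43500805718423, 'k1': -0.08208185343167454, 'R': array([[ 3.50679502e-01,  9.36495359e-01, -5.74299306e-04],
       [ 9.05671586e-01, -3.38981083e-01,  2.54658209e-01],
       [ 2.38291554e-01, -8.98235406e-02, -9.67030954e-01]]), 't': array([-0.64916716, -0.03126073,  0.38827557])}
```

View pics/scene0.png

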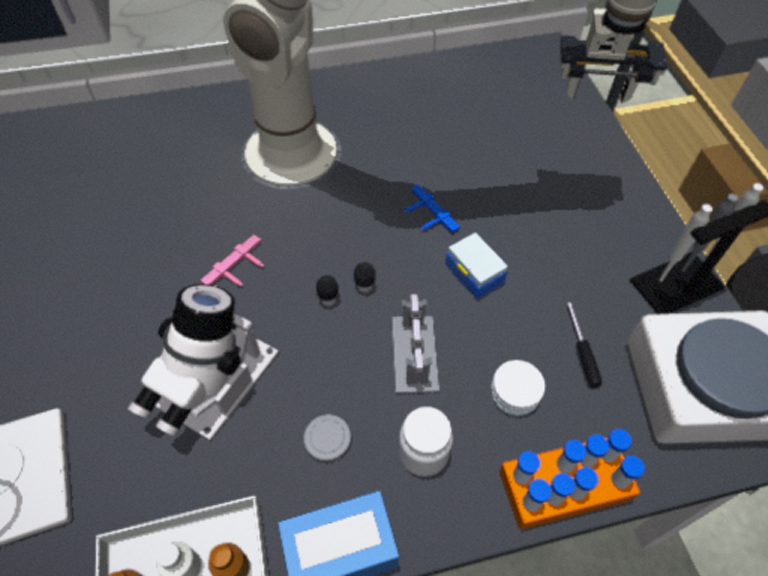

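View pics/top0.png

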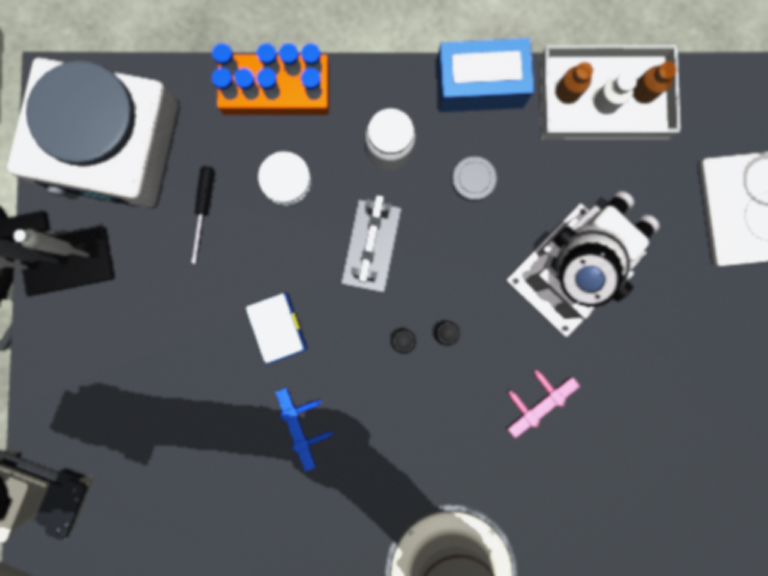

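View pics/wrist0.png

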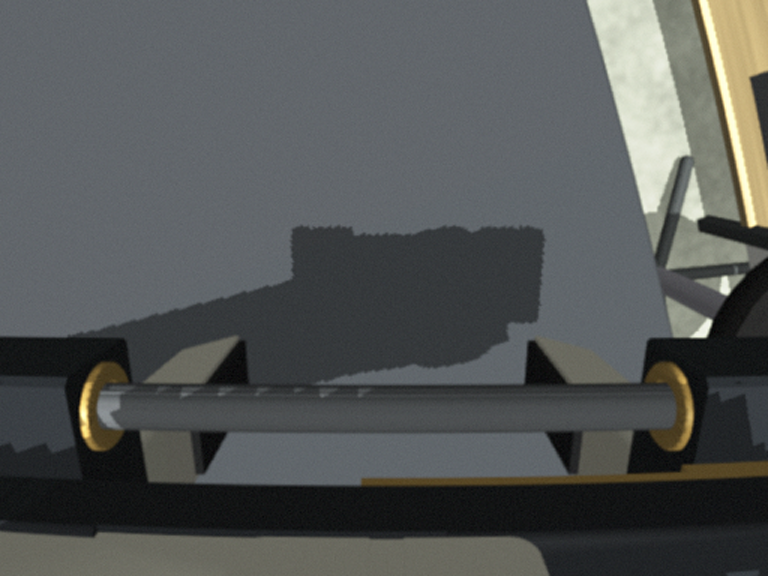

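```bash
cat > h.py <<'E'
import numpy as np, cv2
from scipy.spatial.transform import Rotation as Rr
def K(p):
    f=192/np.tan(np.radians(p['fov_y']/2)); return f
def proj(p,X):
    X=np.atleast_2d(X); c=X@np.array(p['R']).T+p['t']; s=c[:,:2]/c[:,2:]
    r2=(s**2).sum(1,keepdims=True); return s*(1+p['k1']*r2)*K(p)+[p['cx'],p['cy']]
def ray(p,uv):
    d=(np.array(uv,float)-[p['cx'],p['cy']])/K(p); s=d.copy()
    for _ in range(20): s=d/(1+p['k1']*(s@s))
    R=np.array(p['R']); o=-R.T@p['t']; v=R.T@np.array([s[0],s[1],1]); return o,v/np.linalg.norm(v)
def atz(p,uv,z):
    o,v=ray(p,uv); return o+v*(z-o[2])/v[2]
def crop(im,u,v,w,h,s,name):
    # im full RGB; u,v top-left
    c=im[v:v+h,u:u+w,::-1]; cv2.imwrite(name,cv2.resize(c,None,fx=s,fy=s,interpolation=cv2.INTER_CUBIC))
E
python3 - <<'E'
from plant import manip
from h import *
im=manip.camera("top"); np.save("top.npy",im); crop(im,330,120,130,110,6,"pics/t1.png"); crop(im,210,120,80,80,7,"pics/t2.png")
im=manip.camera("scene"); np.save("scene.npy",im); crop(im,80,180,110,110,5,"pics/s1.png"); crop(im,245,180,60,90,6,"pics/s2.png")
E
```

```text
(no output)
```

View pics/t1.png

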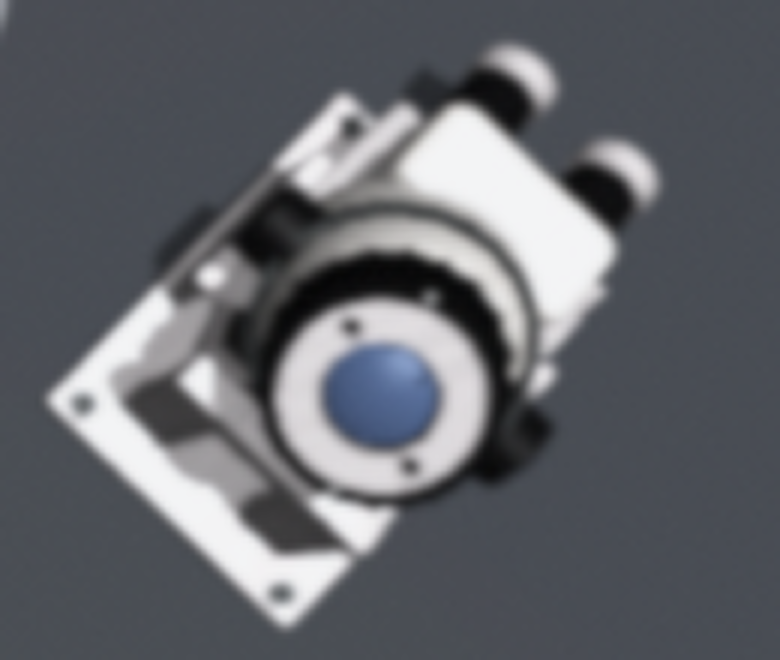

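View pics/t2.png

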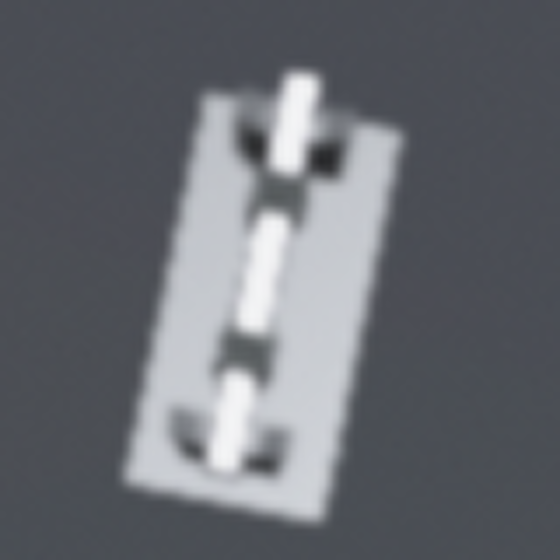

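View pics/s2.png

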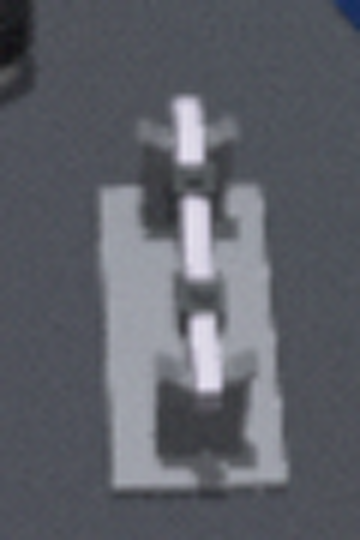

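View pics/s1.png

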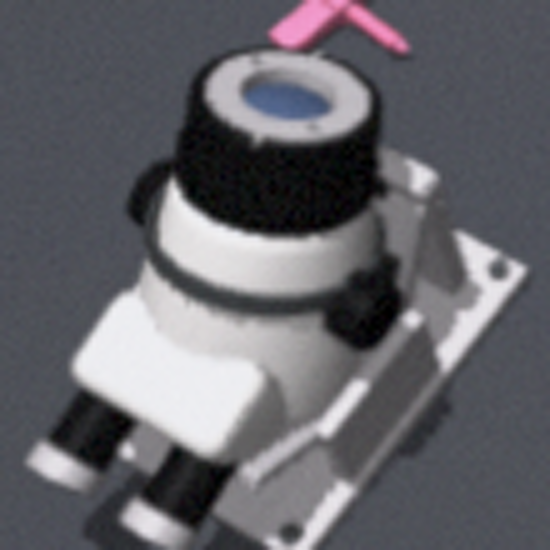

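```bash
python3 - <<'E'
from plant import manip
from h import *
p=manip.camera_params("top"); q=manip.camera_params("scene")
def T(x,y): return (210+x/7-.4,120+y/7-.4)
def S2(x,y): return (245+x/6-.4,180+y/6-.4)
print("rest bar ends top", atz(p,T(302,75),.095), atz(p,T(224,470),.095))
print("base corners", [atz(p,T(*c),.01).round(3) for c in [(203,95),(403,132),(325,520),(127,482)]])
print("scene bar ends", atz(q,S2(187,100),.095), atz(q,S2(207,393),.095))
def T1(x,y): return (330+x/6-.4,120+y/6-.4)
for c,z in [((383,396),.2),((350,327),.2),((408,467),.2),((430,297),.2)]: print(atz(p,T1(*c),z).round(4))
print("plate corners",[atz(p,T1(*c),.01).round(3) for c in [(48,400),(287,625),(345,95)]])
def S1(x,y): return (80+x/5-.4,180+y/5-.4)
for c,z in [((288,98),.2),((257,63),.2),((313,128),.2)]: print(atz(q,S1(*c),z).round(4))
# triangulate
def tri(a,b):
    o1,v1=ray(p,a);o2,v2=ray(q,b)
    A=np.c_[v1,-v2]; s=np.linalg.lstsq(A,o2-o1,rcond=None)[0]; P=o1+v1*s[0];Q=o2+v2*s[1]; return ((P+Q)/2).round(4),np.linalg.norm(P-Q).round(4)
print(tri(T1(383,396),S1(288,98)),tri(T1(350,327),S1(313,128)),tri(T1(408,467),S1(257,63)))
E
```

```text
rest bar ends top [0.65910171 0.1275282  0.095     ] [0.51320587 0.15655496 0.095     ]
base corners [array([0.67 , 0.166, 0.01 ]), array([0.655, 0.087, 0.01 ]), array([0.501, 0.119, 0.01 ]), array([0.516, 0.196, 0.01 ])]
scene bar ends [0.51593174 0.15591881 0.095     ] [0.66218781 0.12457188 0.095     ]
[ 0.5052 -0.1956  0.2   ]
[ 0.5319 -0.1836  0.2   ]
[ 0.4778 -0.2043  0.2   ]
[ 0.5434 -0.2148  0.2   ]
plate corners [array([ 0.521, -0.106,  0.01 ]), array([ 0.418, -0.213,  0.01 ]), array([ 0.663, -0.247,  0.01 ])]
[ 0.508  -0.1969  0.2   ]
[ 0.4837 -0.2097  0.2   ]
[ 0.5282 -0.1868  0.2   ]
(array([ 0.5055, -0.1972,  0.1962]), np.float64(0.0006)) (array([ 0.5312, -0.1845,  0.2033]), np.float64(0.0037)) (array([ 0.478 , -0.2094,  0.1911]), np.float64(0.0038))
```

```bash
cat >> h.py <<'E'
def toolR(s):
    w,x,y,z=s['tool_rot']; return Rr.from_quat([x,y,z,w]).as_matrix()
def goto(s,P,yaw):
    """shift in tool frame and turn to TCP P with tool-x yaw (deg)"""
    R=toolR(s); d=R.T@(np.array(P)-s['eef_pos']); cy=np.degrees(np.arctan2(R[1,0],R[0,0]))
    t=-(yaw-cy+180)%360-180 if False else -(((yaw-cy)+180)%360-180)
    return d.round(4), round(np.radians(t),4)
E
python3 - <<'E'
from plant import manip
from h import *
s=manip.observe(); p=manip.camera_params("wrist"); R=toolR(s)
c=-p['R'].T@p['t']; print("cam in tool",R.T@(c-s['eef_pos']), "axis",R.T@p['R'][2], R.T@p['R'][0])
ring=np.array([.506,-.197,.199])
# TCP so that ring centre on camera at pixel ~ (256,170), dist .22
for yaw in (115,65):
    a=np.radians(yaw); Rt=np.c_[[np.cos(a),np.sin(a),0],[np.sin(a),-np.cos(a),0],[0,0,-1]]
    ct=R.T@(c-s['eef_pos']); ax=R.T@p['R'][2]
    for d in (.2,.24):
        P=ring-Rt@(ct+ax*d); print(yaw,d,P.round(3),goto(s,P,yaw))
E
```

```text
cam in tool [-0.00028702 -0.069021   -0.15726888] axis [0.00124647 0.254698   0.96701984] [ 9.99999215e-01 -4.39885983e-04 -1.17312121e-03]
115 0.2 [ 0.522 -0.189  0.235] (array([-0.6436,  0.5556, -0.0083]), np.float64(-0.7951))
115 0.24 [ 0.513 -0.194  0.274] (array([-0.6509,  0.5485, -0.047 ]), np.float64(-0.7951))
65 0.2 [ 0.522 -0.205  0.235] (array([-0.6579,  0.5609, -0.0083]), np.float64(0.0776))
65 0.24 [ 0.513 -0.2    0.274] (array([-0.6571,  0.5508, -0.047 ]), np.float64(0.0776))
```

Call:
{"api": "servo_tool", "payload": {
  "motion": [
    [[-0.3,0.25,-0.06],0.0776,-1],
    [[-0.3,0.25,-0.06],0.0776,-1],
    [[-0.65,0.55,-0.06],0.0776,-1],
    [[-0.65,0.55,-0.06],0.0776,-1],
    [[-0.65,0.55,-0.06],0.0776,-1],
    [[-0.65,0.55,-0.06],0.0776,-1],
    [[-0.65,0.55,-0.06],0.0776,-1],
    [[-0.65,0.55,-0.06],0.0776,-1],
    [[-0.65,0.55,-0.06],0.0776,-1],
    [[-0.65,0.55,-0.06],0.0776,-1],
    [[-0.65,0.55,-0.06],0.0776,-1],
    [[-0.65,0.55,-0.06],0.0776,-1]
  ]
}}

```text
time_s: 1.45
eef_pos: [0.4297, 0.0436, 0.2721]
tool_rot: [0.0, 0.843, 0.537, 0.001]
force: [1.4, 0.0, 0.0]
gripper_width: 0.0918
```

```bash
python3 - <<'E'
from plant import manip
from h import *
s=manip.observe(); print(goto(s,[.513,-.2,.28],65))
E
```

```text
(array([-0.1856,  0.1784, -0.0078]), np.float64(0.0002))
```

Call:
{"api": "servo_tool", "payload": {
  "motion": [
    [[-0.186,0.178,-0.008],0,-1],
    [[-0.186,0.178,-0.008],0,-1],
    [[-0.186,0.178,-0.008],0,-1],
    [[-0.186,0.178,-0.008],0,-1],
    [[-0.186,0.178,-0.008],0,-1],
    [[-0.186,0.178,-0.008],0,-1],
    [[-0.186,0.178,-0.008],0,-1],
    [[-0.186,0.178,-0.008],0,-1]
  ]
}}

```text
time_s: 2.25
eef_pos: [0.5118, -0.1966, 0.2792]
tool_rot: [-0.001, 0.843, 0.538, -0.0]
force: [0.2, 0.5, 0.1]
gripper_width: 0.0916
```

```bash
cat > snap.py <<'E'
import sys,pickle
from plant import manip
from h import *
n=sys.argv[1]; cams=sys.argv[2:] or ["wrist"]
s=manip.observe()
for c in cams:
    p=manip.camera_params(c); im=manip.camera(c)
    pickle.dump((s,p,im),open(f"{n}_{c}.pkl","wb")); cv2.imwrite(f"pics/{n}_{c}.png",cv2.resize(im[:,:,::-1],None,fx=1.5,fy=1.5,interpolation=cv2.INTER_CUBIC))
print(s['time_s'],s['eef_pos'].round(4),s['tool_rot'].round(4),s['force'].round(2),s['ft_torque'].round(2),s['gripper_width'])
E
python3 snap.py r1
```

```text
2.25 [ 0.5118 -0.1966  0.2792] [-8.000e-04  8.431e-01  5.378e-01 -0.000e+00] [0.2  0.53 0.11] [0.04 0.01 0.02] 0.0916161518219131
```

View pics/r1_wrist.png

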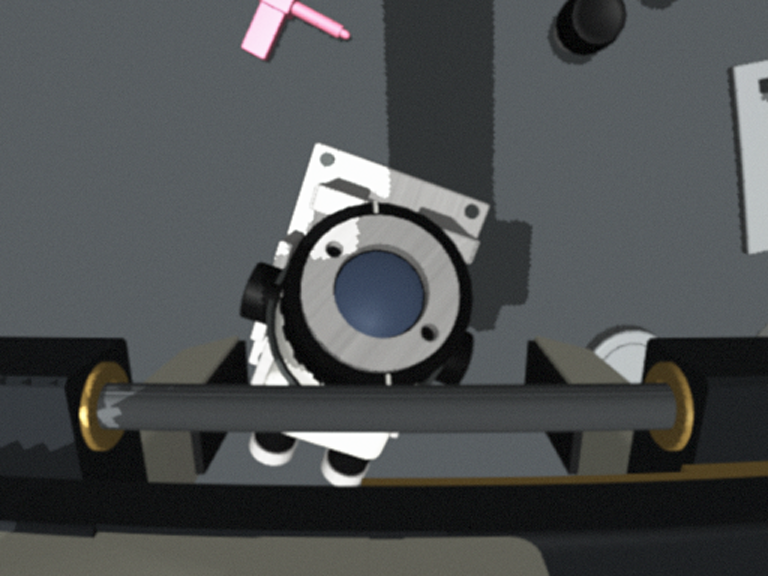

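```bash
python3 - <<'E'
import pickle
from h import *
s,p,im=pickle.load(open("r1_wrist.pkl","rb")); crop(im,180,125,145,135,5.5,"pics/r1c.png")
E
```

```text
(no output)
```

View pics/r1c.png

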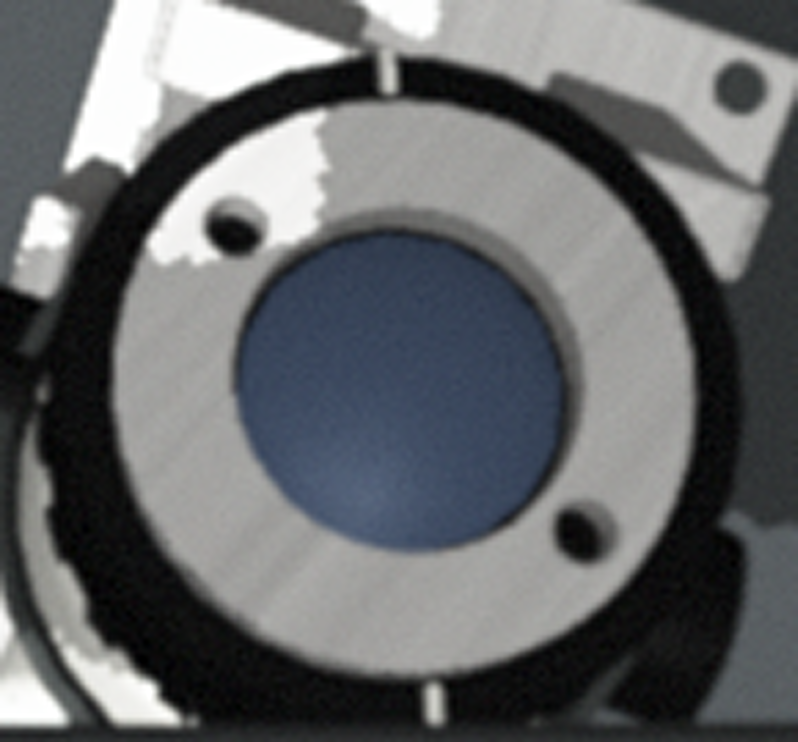

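```bash
cat > ringfit.py <<'E'
from h import *
from scipy.optimize import least_squares
def frame(al):
    h=np.array([np.cos(al),np.sin(al),0]); n=-.5*h+np.cos(np.pi/6)*np.array([0,0,1])
    u=np.cos(np.pi/6)*h+.5*np.array([0,0,1]); v=np.cross(n,u); return u,v,n
def pts(x,z=None):
    C=np.array([x[0],x[1],x[2]]); u,v,n=frame(x[3])
    d=lambda a: np.cos(a)*u+np.sin(a)*v
    t=np.linspace(0,2*np.pi,361)
    out=np.array([C+.038*d(a) for a in t])
    return C+.03*d(x[4]),C-.03*d(x[4]),C+.042*d(x[5])-n*.001,C-.042*d(x[5])-n*.001,out
def fit(p,ha,hb,ia,ib,L,R,T,B,fixz=True):
    def res(x):
        a,b,c,d,o=pts(x); uv=proj(p,o)
        r=[*(proj(p,a)[0]-ha),*(proj(p,b)[0]-hb),*(.5*(proj(p,c)[0]-ia)),*(.5*(proj(p,d)[0]-ib)),
           uv[:,0].min()-L,uv[:,0].max()-R,uv[:,1].min()-T,uv[:,1].max()-B,(x[2]-.2)*(3000 if fixz else 1)]
        return r
    s=least_squares(res,[.506,-.197,.2,np.radians(-45),np.radians(68),np.radians(17)],x_scale=[.01,.01,.01,.1,.1,.1])
    return s.x,np.array(s.fun)
E
python3 - <<'E'
import pickle
from ringfit import *
s,p,im=pickle.load(open("r1_wrist.pkl","rb"))
f=lambda x,y:np.array([180+x/5.5-.41,125+y/5.5-.41])
for fz in (True,False):
    x,r=fit(p,f(236.5,226),f(586,531),f(389,74),f(433,704),f(112,0)[0],f(697,0)[0],f(0,100)[1],f(0,676)[1],fz)
    print(x[:3].round(4),np.degrees(x[3:]).round(2),r.round(2))
E
```

```text
[ 0.5052 -0.1959  0.2   ] [ 317.61 -475.19 -160.73] [-0.03 -0.18  0.21  0.03 -0.05  0.18 -0.03  0.29 -0.04 -0.1   0.16 -0.24
  0.01]
[ 0.503  -0.1964  0.2142] [ 448.13 -598.13 -292.11] [-3.85  1.55  0.27  4.62 -1.05 -1.77 -0.77 -2.48  4.92 -0.17 -1.8  -2.32
  0.01]
```

```bash
python3 - <<'E'
from plant import manip
from h import *
s=manip.observe(); print(s['joint_positions'].round(3))
ct=np.array([-.0003,-.069,-.1573]); ax=np.array([.00125,.2547,.967])
a=np.radians(155); Rt=np.c_[[np.cos(a),np.sin(a),0],[np.sin(a),-np.cos(a),0],[0,0,-1]]
P=np.array([.5052,-.196,.2])-Rt@(ct+ax*.245); print(P, goto(s,P,155))
E
```

```text
[ 0.155  0.239  0.193  1.765 -0.051  1.144  1.501]
[ 0.50799431 -0.19002237  0.279615  ] (array([ 0.0038, -0.0061, -0.0003]), np.float64(-1.5684))
```

```bash
python3 - <<'E'
from plant import manip
from h import *
s=manip.observe()
ct=np.array([-.0003,-.069,-.1573]); ax=np.array([.00125,.2547,.967])
a=np.radians(-110); Rt=np.c_[[np.cos(a),np.sin(a),0],[np.sin(a),-np.cos(a),0],[0,0,-1]]
P=np.array([.5052,-.196,.2])-Rt@(ct+ax*.245); print(P, goto(s,P,-110))
E
```

```text
[ 0.49900158 -0.19373731  0.279615  ] (array([-0.0033, -0.0127, -0.0003]), np.float64(3.0567))
```

Call:
{"api": "servo_tool", "payload": {
  "motion": [
    [[0,-0.01,0],1.5,-1],
    [[0,-0.01,0],1.5,-1],
    [[0,-0.01,0],1.5,-1],
    [[0,-0.01,0],1.5,-1],
    [[0,-0.01,0],1.5,-1],
    [[0,-0.01,0],1.5,-1],
    [[0,-0.01,0],1.5,-1],
    [[0,-0.01,0],1.5,-1],
    [[0,-0.01,0],1.5,-1],
    [[0,-0.01,0],1.5,-1],
    [[0,-0.01,0],1.5,-1]
  ]
}}

```text
time_s: 3.4
eef_pos: [0.503, -0.1918, 0.2797]
tool_rot: [-0.001, 0.984, -0.181, 0.0]
force: [-0.7, 0.4, -0.1]
gripper_width: 0.0917
```

Call:
{"api": "servo_tool", "payload": {
  "motion": [
    [[0,0,0],1.5,-1],
    [[0,0,0],1.5,-1],
    [[0,0,0],1.5,-1],
    [[0,0,0],1.5,-1],
    [[0,0,0],1.5,-1],
    [[0,0,0],1.5,-1],
    [[0,0,0],1.5,-1],
    [[0,0,0],1.5,-1],
    [[0,0,0],1.5,-1],
    [[0,0,0],1.5,-1],
    [[0,0,0],1.5,-1],
    [[0,0,0],1.5,-1]
  ]
}}

```text
time_s: 4.6
eef_pos: [0.5031, -0.193, 0.2796]
tool_rot: [0.0, -0.599, 0.801, 0.0]
force: [0.4, 0.0, -0.5]
gripper_width: 0.0918
```

```bash
python3 snap.py r2; python3 - <<'E'
import pickle
from plant import manip
from h import *
print(manip.observe()['joint_positions'].round(3))
s,p,im=pickle.load(open("r2_wrist.pkl","rb")); print(proj(p,[.5052,-.196,.2]));crop(im,180,125,145,135,5.5,"pics/r2c.png")
E
```

```text
4.6 [ 0.5031 -0.193   0.2796] [ 2.000e-04 -5.988e-01  8.009e-01  2.000e-04] [ 0.42  0.01 -0.55] [ 0.01  0.18 -0.01] 0.0918099591281175
[-0.187  0.247  0.6    1.797 -0.153  1.144 -1.397]
[[260.60807191 195.42660912]]
```

View pics/r2c.png

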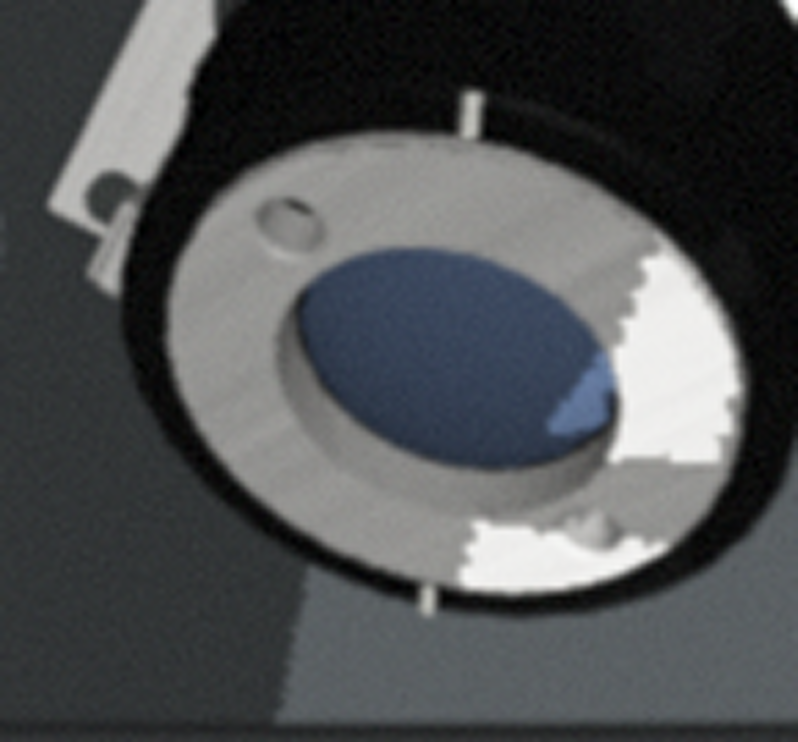

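```bash
python3 - <<'E'
import pickle
from ringfit import *
s,p,im=pickle.load(open("r2_wrist.pkl","rb"))
f=lambda x,y:np.array([180+x/5.5-.41,125+y/5.5-.41])
x,r=fit(p,f(594,530),f(291,228),f(428,601),f(471,115),f(168,0)[0],f(745,0)[0],f(0,131)[1],f(0,596)[1])
print(x[:3].round(4),np.degrees(x[3:]).round(2)%360,r.round(2))
s1,p1,im1=pickle.load(open("r1_wrist.pkl","rb"))
# joint fit with camera translation bias in camera frame (bx,by)
m1=[f(236.5,226),f(586,531),f(389,74),f(433,704),112,697,100,676]
m2=[f(594,530),f(291,228),f(428,601),f(471,115),168,745,131,596]
for m in(m1,m2):
    m[4]=f(m[4],0)[0];m[5]=f(m[5],0)[0];m[6]=f(0,m[6])[1];m[7]=f(0,m[7])[1]
def res(y,full=False):
    x=y[:6]; R=[]
    a,b,c,d,o=pts(x)
    for q,m in((p1,m1),(p,m2)):
        q=dict(q); q['t']=np.array(q['t'])+[y[6],y[7],y[8]]
        uv=proj(q,o)
        R+=[*(proj(q,a)[0]-m[0]),*(proj(q,b)[0]-m[1]),*(.5*(proj(q,c)[0]-m[2])),*(.5*(proj(q,d)[0]-m[3])),uv[:,0].min()-m[4],uv[:,0].max()-m[5],uv[:,1].min()-m[6],uv[:,1].max()-m[7]]
    return R+list(300*y[6:9])+[(x[2]-.2)*2000]
S=least_squares(res,[.505,-.196,.2,-.78,np.radians(66),np.radians(19),0,0,0],x_scale=[.01,.01,.01,.1,.1,.1,.001,.001,.001])
print(S.x[:3].round(4),np.degrees(S.x[3:6]).round(2),S.x[6:].round(4));print(np.array(S.fun).round(2))
x=S.x; a,b,c,d,o=pts(x); print("holes",a.round(4),b.round(4),frame(x[3]))
E
```

```text
[ 0.5056 -0.1965  0.2   ] [312.62 250.72 204.07] [ 0.17  0.6  -0.51 -0.59  0.29 -0.47  0.23 -0.45  0.43 -0.3   0.91 -0.59
  0.06]
[ 0.5054 -0.1962  0.2   ] [ -46.4  -110.88  203.03] [ 0.0002 -0.0002 -0.0006]
[-0.23 -0.13  0.49 -0.04 -0.08  0.02  0.12  0.43  0.03 -0.34 -0.09  0.06
 -0.09  0.65 -0.28 -0.66  0.23 -0.5   0.33 -0.41  0.19 -0.1   1.01 -0.68
  0.07 -0.07 -0.19  0.03]
holes [ 0.4787 -0.2088  0.1947] [ 0.5321 -0.1835  0.2054] (array([ 0.59722614, -0.62715304,  0.5       ]), array([ 7.24173951e-01,  6.89617349e-01, -2.77555756e-17]), array([-0.34480867,  0.36208698,  0.8660254 ]))
```

```bash
python3 - <<'E'
from plant import manip
from h import *
s=manip.observe(); print(goto(s,[.586,.142,.2],-101.7))
E
```

```text
(array([-0.3449,  0.0157,  0.0798]), np.float64(-0.0839))
```

Call:
{"api": "servo_tool", "payload": {
  "motion": [
    [[-0.1,0.005,0],-0.084,-1],
    [[-0.1,0.005,0],-0.084,-1],
    [[-0.345,0.016,0.08],-0.084,-1],
    [[-0.345,0.016,0.08],-0.084,-1],
    [[-0.345,0.016,0.08],-0.084,-1],
    [[-0.345,0.016,0.08],-0.084,-1],
    [[-0.345,0.016,0.08],-0.084,-1],
    [[-0.345,0.016,0.08],-0.084,-1],
    [[-0.345,0.016,0.08],-0.084,-1],
    [[-0.345,0.016,0.08],-0.084,-1],
    [[-0.345,0.016,0.08],-0.084,-1]
  ]
}}

```text
time_s: 5.75
eef_pos: [0.5883, 0.1381, 0.2004]
tool_rot: [0.0, -0.628, 0.778, -0.001]
force: [0.8, -1.1, 0.4]
gripper_width: 0.0921
```

```bash
python3 snap.py g1
```

```text
5.75 [0.5883 0.1381 0.2004] [ 2.000e-04 -6.279e-01  7.783e-01 -5.000e-04] [ 0.8  -1.07  0.38] [-0.03  0.17 -0.01] 0.09210221660716651
```

View pics/g1_wrist.png

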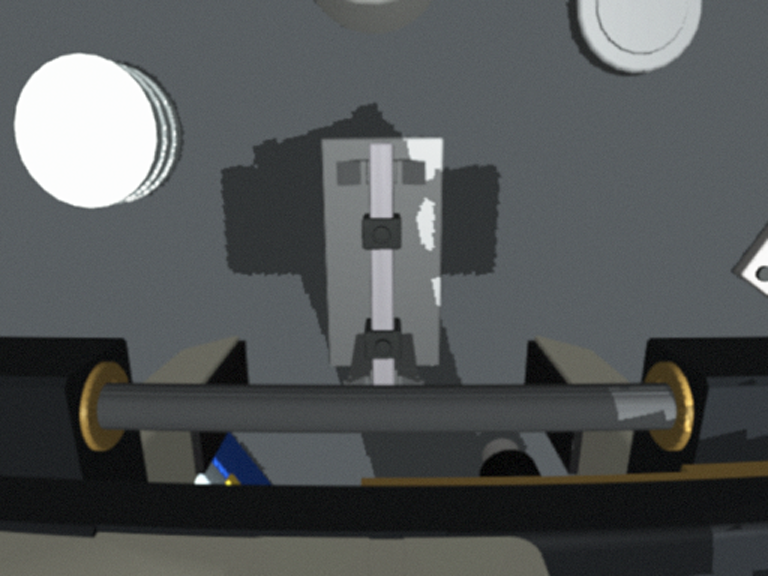

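```bash
python3 - <<'E'
import pickle
from plant import manip
from h import *
s,p,im=pickle.load(open("g1_wrist.pkl","rb"))
g=lambda x,y:(x/1.5-.17,y/1.5-.17)
A=atz(p,g(381.5,144),.095);b1=atz(p,g(381,234),.098);b2=atz(p,g(382.5,347),.098)
print(A,b1,b2,(b1+b2)/2,np.linalg.norm(b1-b2), np.linalg.norm(A[:2]-(b1+b2)[:2]/2))
d=A-b2; y=np.degrees(np.arctan2(d[1],d[0])); print("yaw",y)
M=(b1+b2)/2; print(goto(manip.observe(),[M[0],M[1],.066],y-90))
E
```

```text
[0.65912628 0.1253145  0.095     ] [0.61607685 0.1349239  0.098     ] [0.55664805 0.14708906 0.098     ] [0.58636245 0.14100648 0.098     ] 0.060661135488103576 0.0744366432516215
yaw -11.995795614147019
(array([-0.0022,  0.0027,  0.1345]), np.float64(-0.004))
```

Call:
{"api": "servo_tool", "payload": {
  "motion": [
    [[-0.002,0.003,0.04],-0.004,-1],
    [[-0.002,0.003,0.08],-0.004,-1],
    [[-0.002,0.003,0.115],-0.004,-1],
    [[-0.002,0.003,0.134],-0.004,-1],
    [[-0.002,0.003,0.134],-0.004,-1],
    [[-0.002,0.003,0.134],-0.004,1],
    [[-0.002,0.003,0.134],-0.004,1],
    [[-0.002,0.003,0.134],-0.004,1],
    [[-0.002,0.003,0.134],-0.004,1],
    [[-0.002,0.003,0.134],-0.004,1],
    [[-0.002,0.003,0.134],-0.004,1]
  ],
  "force": 15
}}

```text
time_s: 6.9
eef_pos: [0.5855, 0.1435, 0.066]
tool_rot: [0.0, -0.63, 0.776, -0.0]
force: [-0.6, 0.9, -0.5]
gripper_width: 0.0485
```

```bash
python3 snap.py g2 wrist scene
```

```text
6.9 [0.5855 0.1435 0.066 ] [ 3.000e-04 -6.304e-01  7.762e-01 -0.000e+00] [-0.63  0.89 -0.47] [-0.03  0.13  0.03] 0.04849519173800964
```

View pics/g2_wrist.png

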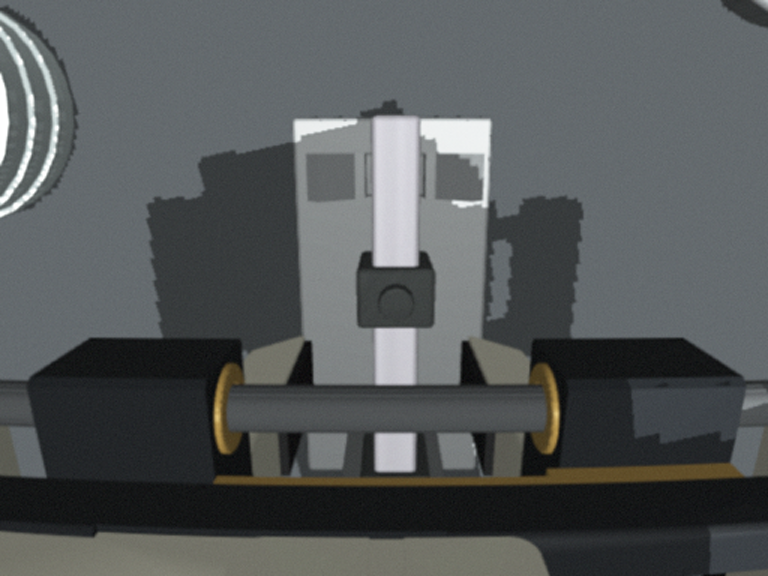

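Call:
{"api": "servo_tool", "payload": {
  "motion": [
    [[-0.001,0,0],0,1],
    [[-0.001,0,0],0,1],
    [[-0.001,0,0],0,1],
    [[-0.001,0,0],0,1],
    [[-0.001,0,0],0,1],
    [[-0.001,0,0],0,1],
    [[-0.001,0,0],0,1],
    [[-0.001,0,0],0,1]
  ],
  "force": 15
}}

```text
time_s: 7.8
eef_pos: [0.5854, 0.1431, 0.0655]
tool_rot: [-0.001, -0.63, 0.777, -0.0]
force: [-1.4, -4.3, 2.0]
gripper_width: 0.0122
```

```bash
python3 snap.py g3 wrist
```

```text
7.8 [0.5854 0.1431 0.0655] [-6.000e-04 -6.301e-01  7.765e-01 -2.000e-04] [-1.42 -4.29  2.04] [-1.15  0.42  0.1 ] 0.01218345502869696
```

View pics/g3_wrist.png

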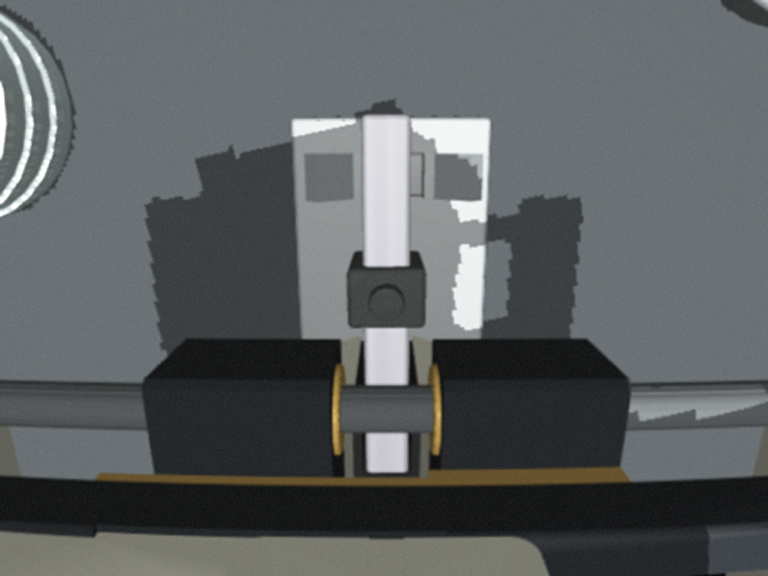

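Call:
{"api": "servo_tool", "payload": {
  "motion": [
    [[0.001,0,-0.01],0,1],
    [[0.002,0,-0.02],0,1],
    [[0.002,0,-0.028],0,1],
    [[0.002,0.01,-0.028],0,1],
    [[0.002,0.016,-0.028],0,1],
    [[0.002,0.019,-0.028],0,1],
    [[0.002,0.022,-0.028],0,1],
    [[0.002,0.025,-0.028],0,1],
    [[0.002,0.025,-0.028],0,1]
  ],
  "force": 15
}}

```text
time_s: 8.75
eef_pos: [0.5634, 0.1473, 0.0949]
tool_rot: [0.002, -0.63, 0.776, -0.002]
force: [5.6, -1.1, -1.2]
gripper_width: 0.0115
```

```bash
python3 snap.py g4 wrist scene; python3 - <<'E'
import pickle
from h import *
s,p,im=pickle.load(open("g4_scene.pkl","rb")); crop(im,235,150,90,120,5,"pics/g4s.png")
E
```

```text
8.75 [0.5634 0.1473 0.0949] [ 0.0023 -0.6301  0.7765 -0.0016] [ 5.57 -1.06 -1.18] [-0.17 -1.08  0.02] 0.011519967967952918
```

View pics/g4_wrist.png

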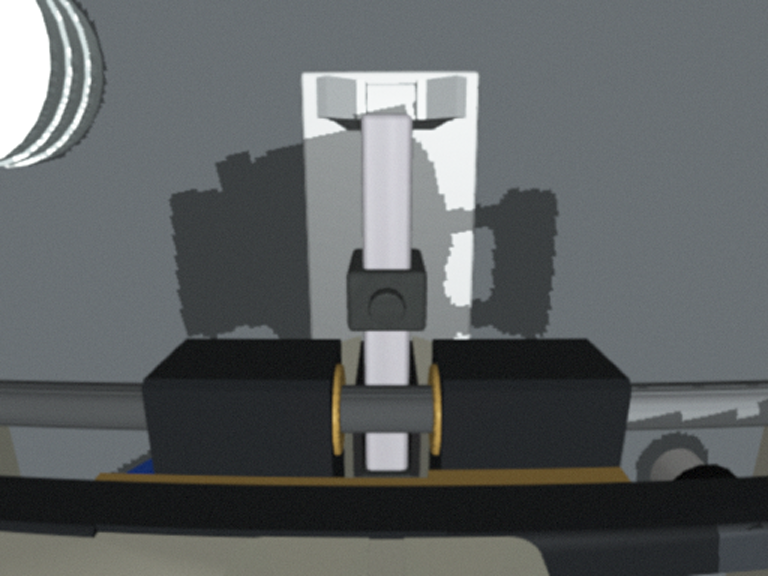

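View pics/g4s.png

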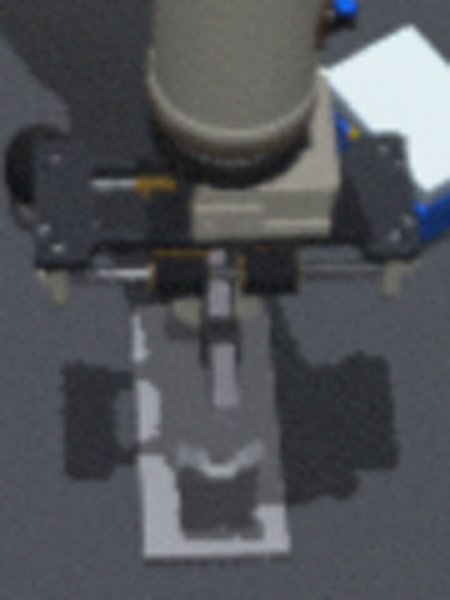

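Call:
{"api": "servo_tool", "payload": {
  "motion": [
    [[0,0.004,0],0,1],
    [[0,0.008,0],0,1],
    [[0,0.008,0],0,1]
  ],
  "force": 15
}}

```text
time_s: 9.15
eef_pos: [0.556, 0.1489, 0.0952]
tool_rot: [0.003, -0.63, 0.777, -0.002]
force: [5.3, -0.5, -0.8]
gripper_width: 0.012
```

```bash
python3 snap.py g5 wrist; python3 - <<'E'
import pickle
from h import *
for n in("g3","g4","g5"):
    s,p,im=pickle.load(open(n+"_wrist.pkl","rb"))
    g=im[:,:,0].astype(float)
    print(n,[ (r,np.where(g[r,225:300]>185)[0][[0,-1]]+225) for r in (90,100,120,140,155) if (g[r,225:300]>185).any()], np.where(g[50:130,257]>185)[0][[0,-1]]+50)
E
```

```text
9.15 [0.556  0.1489 0.0952] [ 0.0027 -0.6301  0.7765 -0.0018] [ 5.31 -0.46 -0.76] [-0.31 -1.15  0.01] 0.011951061808226119
g3 [(90, array([243, 299])), (100, array([243, 299])), (120, array([243, 270])), (140, array([244, 270])), (155, array([244, 270]))] [ 78 129]
g4 [(90, array([243, 299])), (100, array([243, 299])), (120, array([244, 299])), (140, array([244, 270])), (155, array([244, 270]))] [ 50 129]
g5 [(90, array([260, 299])), (100, array([260, 299])), (120, array([261, 299])), (140, array([245, 299])), (155, array([245, 261]))] [50 63]
```

View pics/g5_wrist.png

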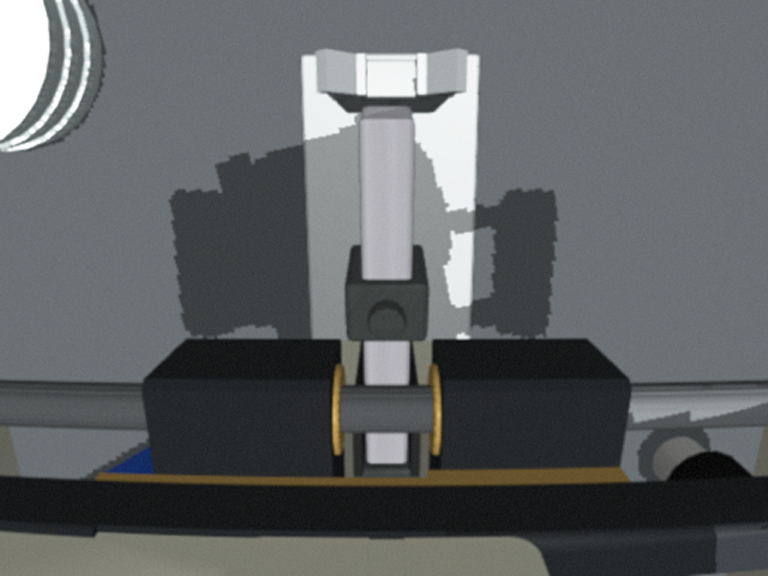

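```bash
cat > spfit.py <<'E'
from h import *
from scipy.optimize import least_squares
def sp_tool(th,e,h,y0=0,roll=0):
    """returns function local spanner (x,y,z) -> tool frame. spanner +x ~ tool -y, +z ~ tool -z."""
    def f(P):
        P=np.atleast_2d(P)
        c,s=np.cos(th),np.sin(th)
        x=P[:,0]*c-P[:,2]*s; z=P[:,0]*s+P[:,2]*c; y=P[:,1]
        # spanner y = z cross x: tool(-z) x (-y) = z x y = -x
        return np.c_[-y+y0, -x-e, -z-.0188-h]
    return f
def world(s,T): return T@toolR(s).T+s['eef_pos']
def fitrows(s,p,rows,cols=[]):
    # rows: list of (local pt,row)
    def res(v):
        f=sp_tool(v[0],v[1],v[2],v[3]); r=[]
        for P,row in rows: r.append(proj(p,world(s,f(P)))[0,1]-row)
        for P,col in cols: r.append(proj(p,world(s,f(P)))[0,0]-col)
        return r+[v[2]*1000]
    S=least_squares(res,[.1,0,0,0],x_scale=[.1,.01,.01,.01]); return S.x,S.fun
E
python3 - <<'E'
import pickle
from spfit import *
for n,R in(("g3",(116,267,327,471)),("g5",(118,282,338,464))):
    s,p,im=pickle.load(open(n+"_wrist.pkl","rb"))
    L=[((.075,0,.01),R[0]/1.5-.17),((.038,0,.013) if n=="g5" else (.038,0,.010),R[1]/1.5-.17),((.022,0,.013),R[2]/1.5-.17),((-.075,0,.01),R[3]/1.5-.17)]
    x,r=fitrows(s,p,L,[((.075,0,.01),387/1.5-.17)]); print(n,np.degrees(x[0]),x[1:].round(4),r.round(2))
E
```

```text
g3 34.28044003330002 [ 0.0173 -0.0004  0.0002] [-0.63  1.79 -1.   -0.04 -0.   -0.44]
g5 36.49038963386762 [0.0183 0.0023 0.0002] [ 1.2   2.49 -5.52  1.32  0.    2.29]
```

```bash
python3 - <<'E'
import pickle
from spfit import *
for n,R,W in(("g3",(116,267,327),(364,409.5)),("g5",(118,282,338),(359.5,413.5))):
    s,p,im=pickle.load(open(n+"_wrist.pkl","rb"))
    g=lambda v:v/1.5-.17
    L=[((.075,0,.01),g(R[0])),((.038,0,.013),g(R[1])),((.022,0,.013),g(R[2]))]
    x,r=fitrows(s,p,L,[((.075,.006,.01),g(W[0])),((.075,-.006,.01),g(W[1]))]); print(n,np.degrees(x[0]),x[1:].round(4),r.round(2))
E
```

```text
g3 -4.201968767426282 [ 0.0009 -0.      0.0001] [ 0.36 -0.62  0.26 -0.98  0.98 -0.05]
g5 9.03478316758941 [ 0.0025 -0.0004  0.0001] [ 0.04 -0.9   0.94 -0.45  0.45 -0.4 ]
```

```bash
cat > plan.py <<'E'
from spfit import *
from ringfit import frame
C=np.array([.5054,-.1962,.2]); AZ=np.radians(-46.0); PHI=np.radians(68.8)
U,V,N=frame(AZ); HD=np.cos(PHI)*U+np.sin(PHI)*V
HA=C+.03*HD; HB=C-.03*HD
def tcp_for(mid,yaw,th,e,h=0,y0=0):
    """TCP s.t. midpoint of pin tips is at mid, tool vertical"""
    a=np.radians(yaw); Rt=np.c_[[np.cos(a),np.sin(a),0],[np.sin(a),-np.cos(a),0],[0,0,-1]]
    f=sp_tool(th,e,h,y0); m=f([0,0,-.06])[0]
    pa=f([.03,0,-.06])[0]; 
    return mid-Rt@m, Rt
E
python3 - <<'E'
from plant import manip
from plan import *
s=manip.observe()
yaw=np.degrees(np.arctan2(HD[1],HD[0]))-90
print("yaw",yaw,"slope",np.degrees(np.arcsin(HD[2])),HA,HB)
P,_=tcp_for(C+.0012*U+[0,0,.02],yaw,np.radians(11),.002); print(P,goto(s,P,yaw))
E
```

```text
yaw -64.5676693795879 slope 10.41707667712503 [ 0.53204624 -0.183529    0.20542437] [ 0.47875376 -0.208871    0.19457563]
[ 0.49397663 -0.20272297  0.26069763] (array([ 0.3566, -0.0127, -0.1662]), np.float64(-0.6514))
```

Call:
{"api": "servo_tool", "payload": {
  "motion": [
    [[0,-0.006,-0.04],0,1],
    [[0,-0.006,-0.09],0,1],
    [[0.03,-0.01,-0.14],-0.15,1],
    [[0.07,-0.012,-0.18],-0.3,1],
    [[0.11,-0.0127,-0.21],-0.45,1],
    [[0.15,-0.0127,-0.21],-0.6,1],
    [[0.19,-0.0127,-0.21],-0.65,1],
    [[0.23,-0.0127,-0.21],-0.6514,1],
    [[0.27,-0.0127,-0.21],-0.6514,1],
    [[0.31,-0.0127,-0.21],-0.6514,1],
    [[0.34,-0.0127,-0.2],-0.6514,1],
    [[0.3566,-0.0127,-0.19],-0.6514,1]
  ],
  "force": 15
}}

```text
time_s: 10.4
eef_pos: [0.4902, -0.2058, 0.2833]
tool_rot: [0.0, 0.844, -0.536, -0.0]
force: [0.7, 0.1, -4.8]
gripper_width: 0.0119
```

Call:
{"api": "servo_tool", "payload": {
  "motion": [
    [[0,0,0.01],0,1],
    [[0,0,0.02],0,1],
    [[0,0,0.02],0,1],
    [[0,0,0.02],0,1]
  ],
  "force": 15
}}

```text
time_s: 10.8
eef_pos: [0.4924, -0.2009, 0.2632]
tool_rot: [-0.0, 0.846, -0.533, -0.001]
force: [0.8, 0.5, -3.0]
gripper_width: 0.0121
```

```bash
python3 snap.py i1 wrist scene top; python3 - <<'E'
import pickle
from h import *
s,p,im=pickle.load(open("i1_scene.pkl","rb")); crop(im,90,150,100,90,8,"pics/i1s.png")
s,p,im=pickle.load(open("i1_top.pkl","rb")); crop(im,350,140,100,90,8,"pics/i1t.png")
E
```

```text
10.8 [ 0.4924 -0.2009  0.2632] [-1.000e-04  8.463e-01 -5.327e-01 -6.000e-04] [ 0.76  0.47 -2.96] [-0.06  0.21 -0.  ] 0.012078167490489435
```

View pics/i1_wrist.png

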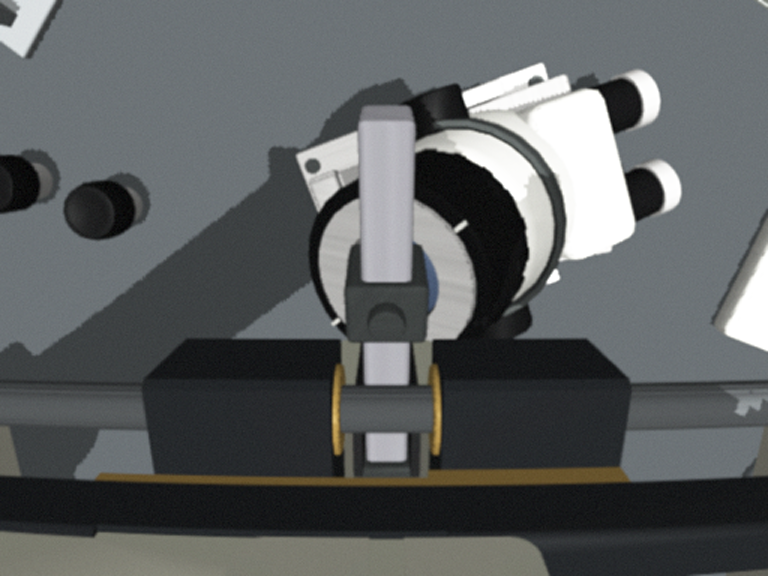

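View pics/i1s.png

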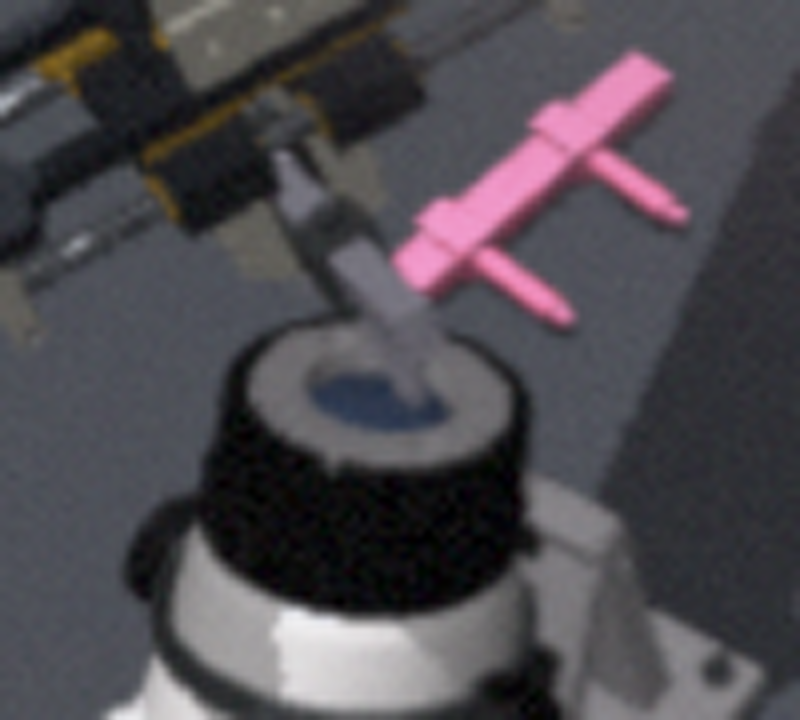

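View pics/i1t.png

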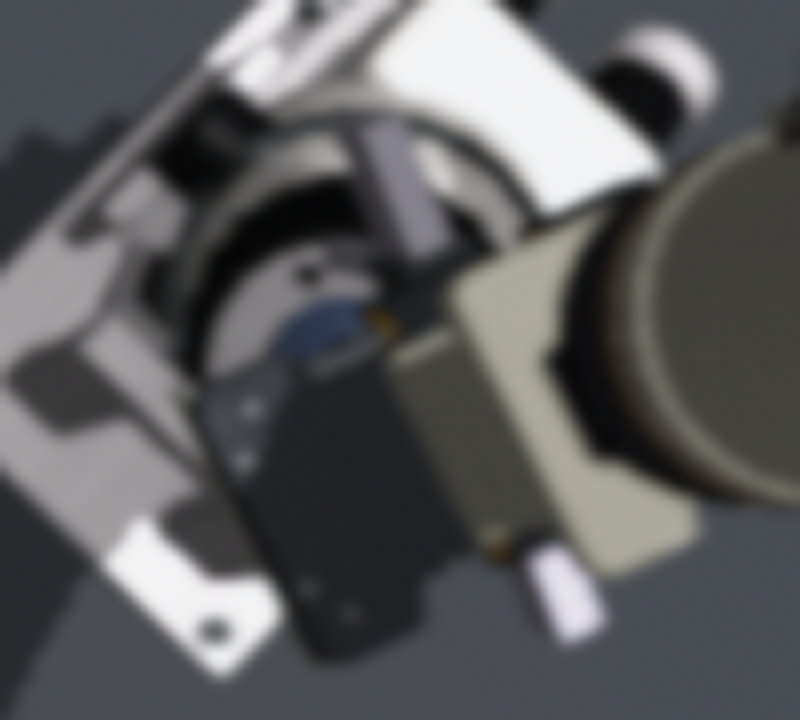

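```bash
cat > ov.py <<'E'
import sys,pickle
from plan import *
n=sys.argv[1]; th=np.radians(float(sys.argv[2])); e=float(sys.argv[3]); 
for cam,(u,v) in (("scene",(90,150)),("top",(350,140))):
    s,p,im=pickle.load(open(f"{n}_{cam}.pkl","rb"))
    S=8; c=cv2.resize(im[v:v+90,u:u+100,::-1],None,fx=S,fy=S,interpolation=cv2.INTER_CUBIC)
    f=sp_tool(th,e,0)
    t=np.linspace(0,2*np.pi,60)
    def dr(P,col):
        q=((proj(p,P)-[u,v]+.5)*S).round().astype(int); cv2.polylines(c,[q.reshape(-1,1,2)],False,col,1)
    for H in(HA,HB): dr(np.array([H+.00425*(np.cos(a)*U+np.sin(a)*V) for a in t]),(0,255,0))
    dr(np.array([C+.038*(np.cos(a)*U+np.sin(a)*V) for a in t]),(0,255,0))
    for x in(.03,-.03):
        dr(world(s,f([[x,0,-.06],[x,0,-.053]])),(0,0,255)); dr(world(s,f([[x,0,-.053],[x,0,0]])),(255,0,255))
    dr(world(s,f([[-.075,-.006,.01],[.075,-.006,.01],[.075,.006,.01],[-.075,.006,.01],[-.075,-.006,.01]])),(0,255,255))
    cv2.imwrite(f"pics/{n}_{cam}_ov{sys.argv[4] if len(sys.argv)>4 else ''}.png",c)
s,p,im=pickle.load(open(f"{n}_wrist.pkl","rb")) if len(sys.argv)<6 else (s,p,im)
f=sp_tool(th,e,0); 
for nm,x,H in(("A",.03,HA),("B",-.03,HB)):
    d=world(s,f([x,0,-.06]))[0]-H; print(nm,"tip rel hole u,v,n mm",(1000*np.array([d@U,d@V,d@N])).round(1))
E
python3 - <<'E'
import pickle
from spfit import *
s,p,im=pickle.load(open("i1_wrist.pkl","rb")); crop(im,220,60,80,110,5.4,"pics/i1w.png")
E
python3 ov.py i1 11 .002
```

```text
A tip rel hole u,v,n mm [10.3  0.2 21.1]
B tip rel hole u,v,n mm [10.2  0.2 20.5]
```

View pics/i1_scene_ov.png

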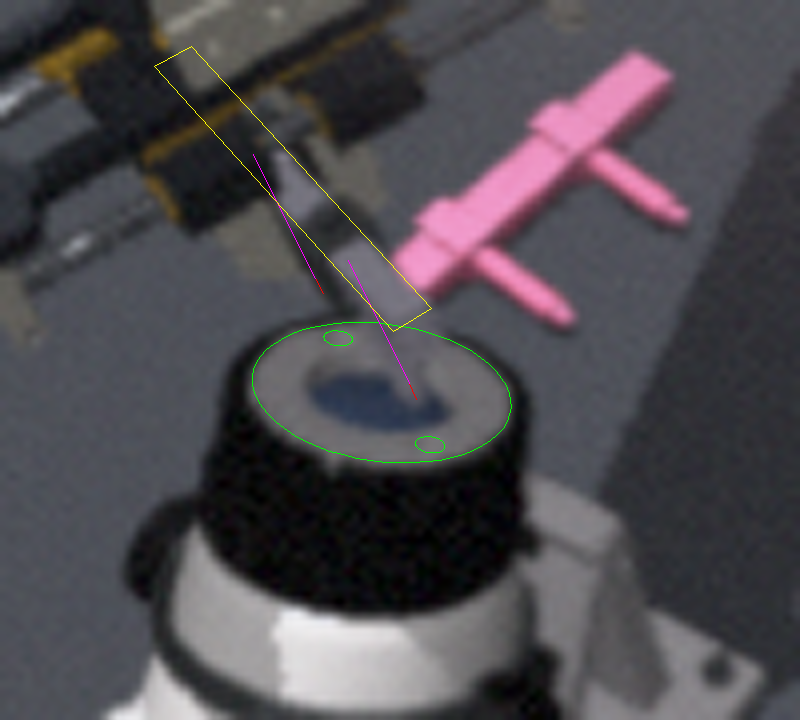

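View pics/i1_top_ov.png

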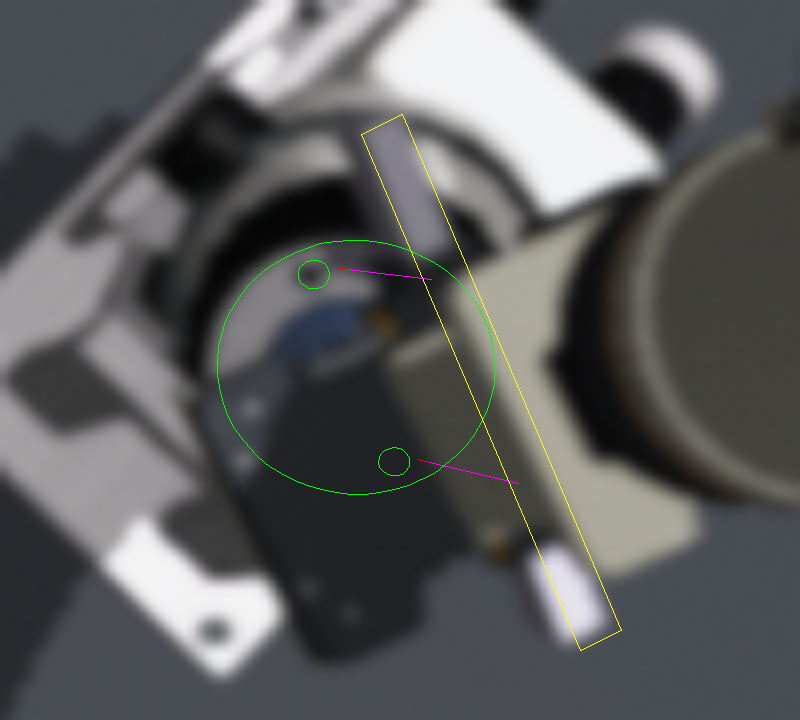

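View pics/i1w.png

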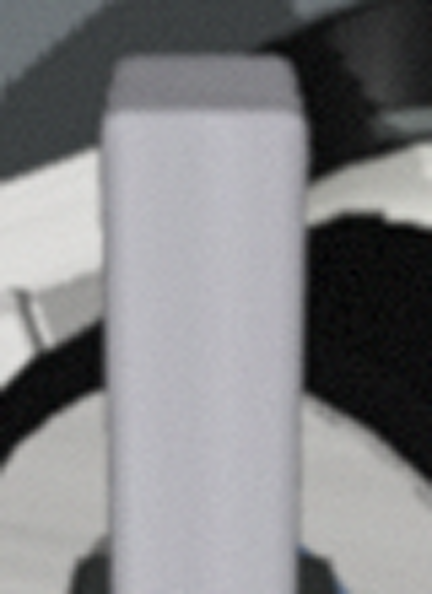

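```bash
python3 snap.py i2 wrist scene top; python3 - <<'E'
import pickle
from h import *
tiles=[]
for n,(v) in (("g3",60),("g5",60),("i2",60)):
    s,p,im=pickle.load(open(n+"_wrist.pkl","rb")); c=im[v:v+110,222:294,::-1]
    tiles.append(cv2.resize(c,None,fx=3.6,fy=3.6*1.4,interpolation=cv2.INTER_CUBIC))
cv2.imwrite("pics/cmp.png",np.hstack(tiles))
E
python3 ov.py i2 11 .002
```

```text
10.95 [ 0.4928 -0.2018  0.2641] [-2.000e-04  8.460e-01 -5.332e-01  4.000e-04] [ 0.84  0.06 -3.41] [-0.09  0.18 -0.01] 0.012005549801223364
A tip rel hole u,v,n mm [11.7 -0.2 21.3]
B tip rel hole u,v,n mm [11.6 -0.2 20.7]
```

View pics/cmp.png

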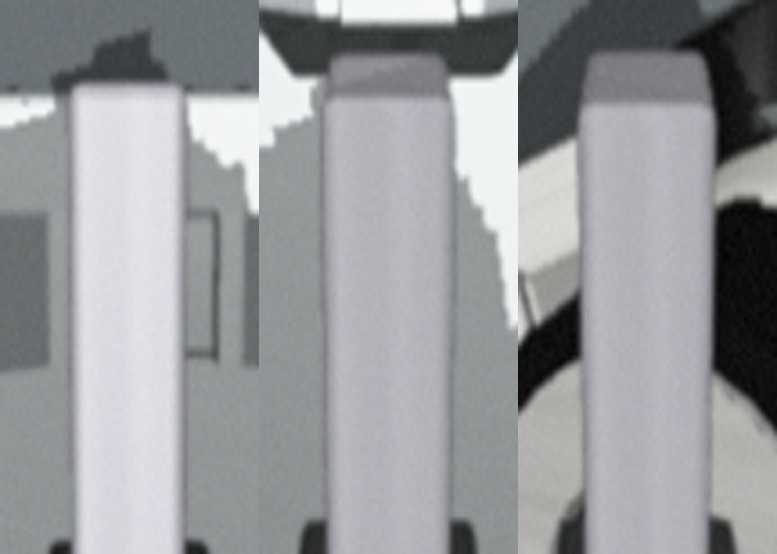

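View pics/i2_scene_ov.png

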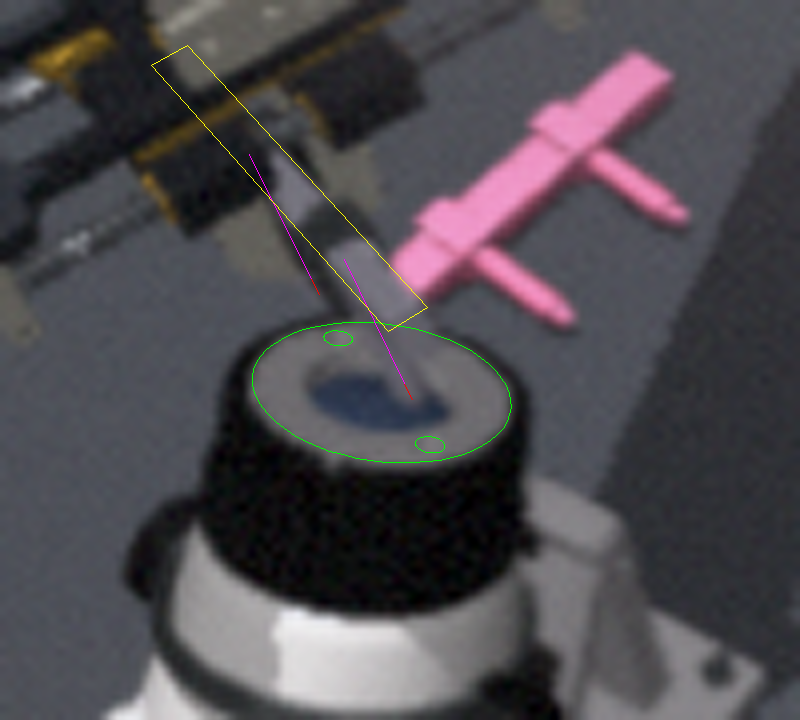

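View pics/i2_top_ov.png

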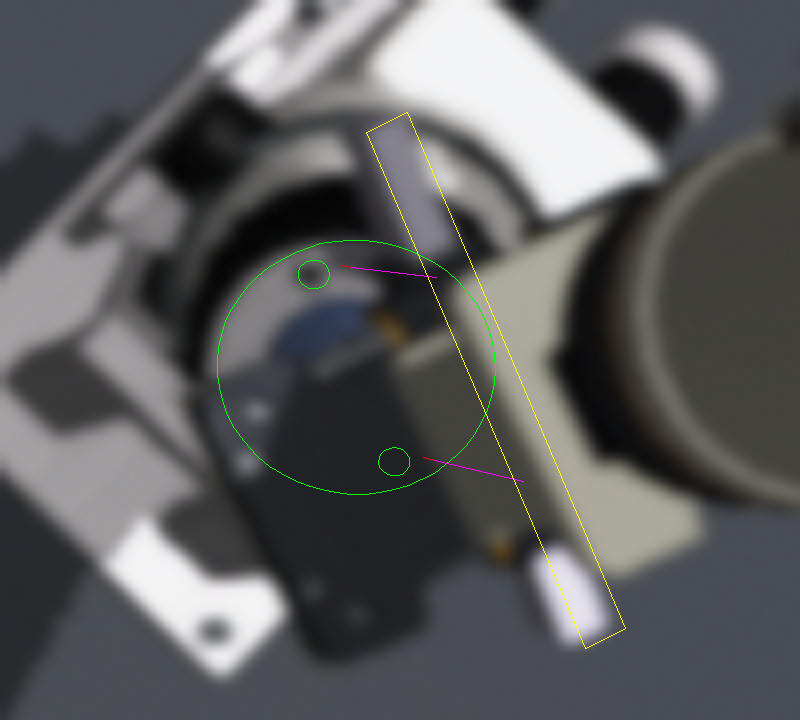

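```bash
python3 - <<'E'
import pickle
from spfit import *
s,p,im=pickle.load(open("i2_wrist.pkl","rb"))
crop(im,225,70,65,165,3.6,"pics/i2w.png")
s,p,im=pickle.load(open("g3_wrist.pkl","rb"))
crop(im,225,70,65,165,3.6,"pics/g3w.png")
a=cv2.imread("pics/i2w.png");b=cv2.imread("pics/g3w.png");cv2.imwrite("pics/cmp2.png",np.hstack([b,a]))
E
for t in 14 17; do python3 ov.py i2 $t .002 _$t; done
python3 -c "
import cv2,numpy as np
a=cv2.imread('pics/i2_scene_ov_14.png')[220:480,200:540];b=cv2.imread('pics/i2_scene_ov_17.png')[220:480,200:540]
cv2.imwrite('pics/cmp3.png',cv2.resize(np.hstack([a,b]),(800,306)))"
```

```text
A tip rel hole u,v,n mm [13.6  2.3 22.8]
B tip rel hole u,v,n mm [12.1  3.1 19.4]
A tip rel hole u,v,n mm [15.5  4.8 24.5]
B tip rel hole u,v,n mm [12.7  6.3 18.3]
```

View pics/cmp2.png

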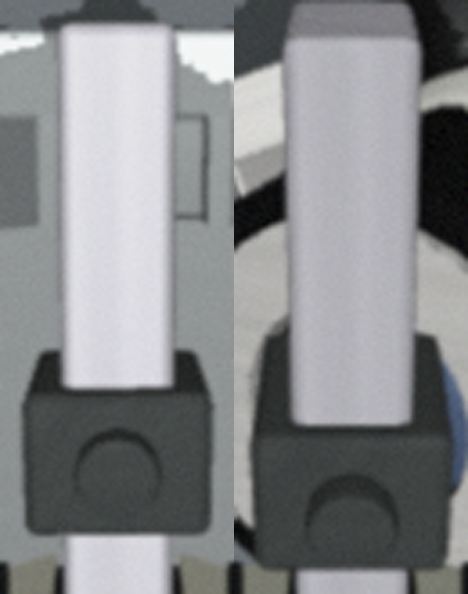

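View pics/cmp3.png

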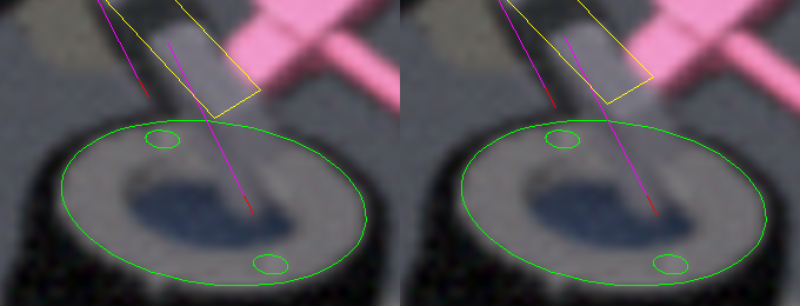

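```bash
python3 - <<'E'
import pickle
from spfit import *
D={}
for n,rows,we,wb in (("g3",(27,393,533),(62,173),(25,210)),("i2",(38,433,568),(285-234,420-234),(254-234,451-234))):
    s,p,im=pickle.load(open(n+"_wrist.pkl","rb"))
    D[n]=(s,p,[70+r/3.6-.36 for r in rows],[225+c/3.6-.36 for c in we],[225+c/3.6-.36 for c in wb])
def res(v):
    # v: th, e3,e5,y3,y5,h,w_end,w_blk, cam bias z
    r=[]
    for n,th,e,y in(("g3",0,v[1],v[3]),("i2",v[0],v[2],v[4])):
        s,p,R,we,wb=D[n]; p=dict(p); p['t']=np.array(p['t'])+[0,v[9],v[8]]
        f=sp_tool(th,e,v[5],y)
        for P,row in zip(((.075,0,.01),(.038,0,.013),(.022,0,.013)),R): r.append(proj(p,world(s,f(P)))[0,1]-row)
        for sg,c in zip((1,-1),we): r.append(proj(p,world(s,f((.075,sg*v[6],.01))))[0,0]-c)
        for sg,c in zip((1,-1),wb): r.append(proj(p,world(s,f((.030,sg*v[7],.013))))[0,0]-c)
    return r+[v[5]*1000,(v[6]-.006)*2000,(v[7]-.01)*2000,v[8]*500,v[9]*500]
S=least_squares(res,[.2,0,0,0,0,0,.006,.01,0,0],x_scale=[.1]+[.001]*9)
print(np.degrees(S.x[0]),S.x[1:].round(4),np.array(S.fun).round(2))
E
```

```text
16.10515461256435 [ 0.0015  0.0048  0.     -0.0003 -0.0004  0.0057  0.0099  0.0014 -0.0004] [-0.51 -0.36  1.   -0.31  0.38 -0.17  0.1   0.29  0.1  -0.5   0.13 -0.07
  0.01 -0.09 -0.37 -0.62 -0.23  0.71 -0.19]
```

```bash
sed -i 's/f=sp_tool(th,e,0)/f=sp_tool(th,e,-.0004)/' ov.py; python3 ov.py i2 16.1 .0048 _b; python3 -c "
import cv2
import numpy as np
a=cv2.imread('pics/i2_scene_ov_b.png')[240:480,280:520]
import pickle
s,p,im=pickle.load(open('i2_scene.pkl','rb'));b=im[150+30:150+60,90+35:90+65,::-1]
cv2.imwrite('pics/c4.png',np.hstack([cv2.resize(a,(390,390)),cv2.resize(b,(390,390),interpolation=cv2.INTER_CUBIC)]))"
```

```text
A tip rel hole u,v,n mm [15.5  6.7 23.2]
B tip rel hole u,v,n mm [13.1  8.  17.8]
```

View pics/c4.png

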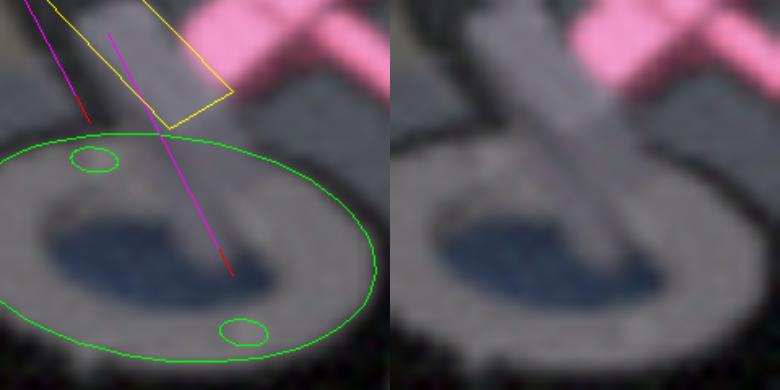

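```bash
cat >> plan.py <<'E'
W=np.cross(N,HD); W=W if W[2]>0 else -W
YAW=np.degrees(np.arctan2(HD[1],HD[0]))-90
def Rt(yaw):
    a=np.radians(yaw); return np.c_[[np.cos(a),np.sin(a),0],[np.sin(a),-np.cos(a),0],[0,0,-1]]
def tcp_pin(tip,lx,yaw,th,e,h=-.0004): return tip-Rt(yaw)@sp_tool(th,e,h)([lx,0,-.06])[0]
E
python3 - <<'E'
from plant import manip
from plan import *
s=manip.observe()
P=tcp_pin(HB+.0012*W+[0,0,.003],-.03,YAW,np.radians(16.1),.004); print(W,P,goto(s,P,YAW),s['eef_pos'])
f=sp_tool(np.radians(16.1),.004,-.0004); 
d=Rt(YAW)@f([.03,0,-.06])[0]+P-HA; print("A rel",(1000*np.array([d@W,d@HD,d@N])).round(1))
E
```

```text
[ 0.3007474  -0.83201207  0.4661619 ] [ 0.48650602 -0.20635462  0.24570121] (array([0.0011, 0.0072, 0.0183]), np.float64(0.0013)) [ 0.49248213 -0.20230519  0.26405169]
A rel [5.4 0.2 7.8]
```

Call:
{"api": "servo_tool", "payload": {
  "motion": [
    [[0.001,0.007,0.005],0,1],
    [[0.001,0.007,0.01],0,1],
    [[0.001,0.007,0.014],0,1],
    [[0.001,0.007,0.018],0,1],
    [[0.001,0.007,0.018],0,1],
    [[0.001,0.007,0.018],0,1]
  ],
  "force": 15
}}

```text
time_s: 11.7
eef_pos: [0.4862, -0.2064, 0.2454]
tool_rot: [0.0, 0.846, -0.534, -0.0]
force: [0.5, 0.6, -4.0]
gripper_width: 0.0118
```

```bash
python3 snap.py i3 wrist scene top;  python3 ov.py i3 16.1 .004; python3 -c "
import cv2
import numpy as np
a=cv2.imread('pics/i3_scene_ov.png')[240:520,200:520]
import pickle
s,p,im=pickle.load(open('i3_scene.pkl','rb'));b=im[150+30:150+65,90+25:90+65,::-1]
cv2.imwrite('pics/c5.png',np.hstack([cv2.resize(a,(400,350)),cv2.resize(b,(400,350),interpolation=cv2.INTER_CUBIC)]))"
```

```text
11.7 [ 0.4862 -0.2064  0.2454] [ 1.000e-04  8.456e-01 -5.338e-01 -2.000e-04] [ 0.54  0.62 -3.99] [-0.09  0.17  0.05] 0.011812607994172185
A tip rel hole u,v,n mm [ 4.8 -1.9  7.7]
B tip rel hole u,v,n mm [ 2.3 -0.7  2.5]
```

View pics/c5.png

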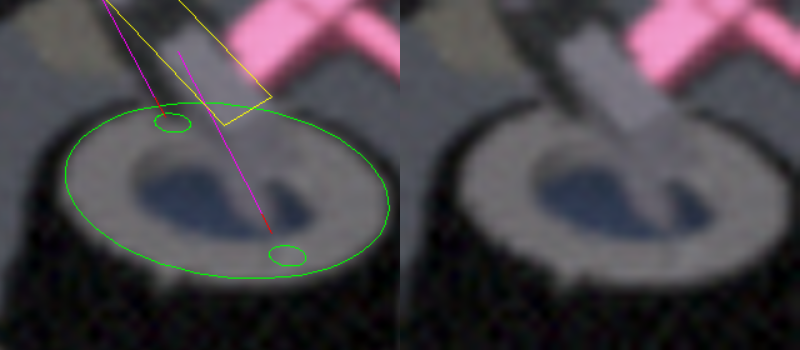

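View pics/i3_wrist.png

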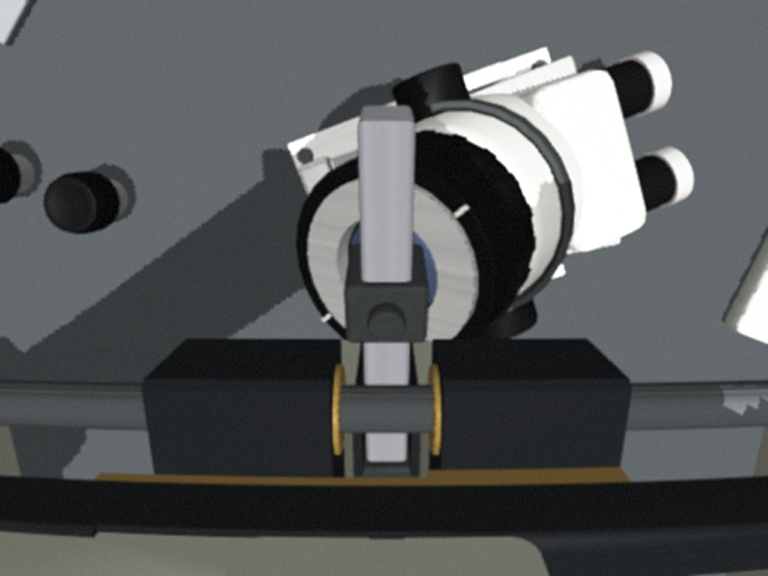

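Call:
{"api": "servo_tool", "payload": {
  "motion": [
    [[0,0,0.002],0,1],
    [[0,0,0.004],0,1],
    [[0,0,0.005],0,1],
    [[0,0,0.005],0,1]
  ],
  "force": 15
}}

```text
time_s: 12.25
eef_pos: [0.4861, -0.2064, 0.2404]
tool_rot: [0.0, 0.846, -0.534, -0.0]
force: [0.6, -1.0, -3.9]
gripper_width: 0.012
```

Call:
{"api": "servo_tool", "payload": {
  "motion": [
    [[0,0,0.001],0,1],
    [[0,0,0.002],0,1],
    [[0,0,0.002],0,1]
  ],
  "force": 15
}}

```text
time_s: 12.55
eef_pos: [0.4863, -0.2063, 0.2386]
tool_rot: [-0.0, 0.846, -0.534, -0.0]
force: [-1.1, 1.2, -2.9]
gripper_width: 0.0119
```

```bash
python3 snap.py i4 wrist scene;  cp i3_top.pkl i4_top.pkl; python3 ov.py i4 16.1 .004; python3 -c "
import cv2
import numpy as np
a=cv2.imread('pics/i4_scene_ov.png')[240:520,200:520]
import pickle
s,p,im=pickle.load(open('i4_scene.pkl','rb'));b=im[150+30:150+65,90+25:90+65,::-1]
cv2.imwrite('pics/c6.png',np.hstack([cv2.resize(a,(400,350)),cv2.resize(b,(400,350),interpolation=cv2.INTER_CUBIC)]))"
```

```text
12.55 [ 0.4863 -0.2063  0.2386] [-1.000e-04  8.456e-01 -5.338e-01 -0.000e+00] [-1.1   1.15 -2.91] [ 0.09  0.13 -0.  ] 0.011896815350496076
A tip rel hole u,v,n mm [ 1.4 -1.8  1.8]
B tip rel hole u,v,n mm [-1.1 -0.5 -3.4]
```

View pics/c6.png

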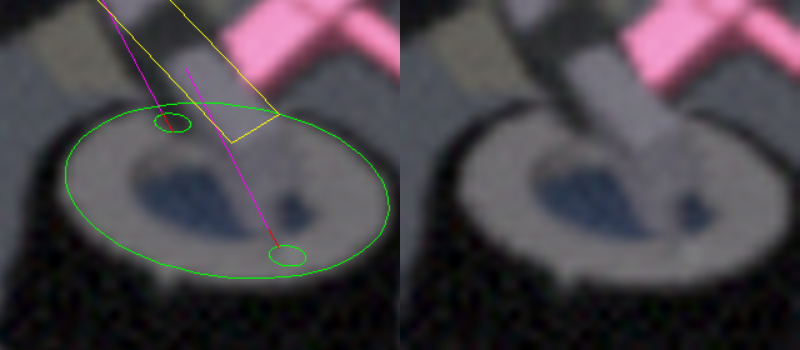

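```bash
python3 - <<'E'
from plan import *
B0=HB
for th in (16.1,14,12,10.4,9):
    print(th,(Rt(YAW).T@(tcp_pin(B0,-.03,YAW,np.radians(th),.004)-tcp_pin(B0,-.03,YAW,np.radians(16.1),.004))*1000).round(2))
E
```

```text
16.1 [0. 0. 0.]
14 [-0.   -2.41  0.49]
12 [-0.   -4.69  1.04]
10.4 [-0.   -6.49  1.54]
9 [ 0.   -8.06  2.01]
```

Call:
{"api": "servo_tool", "payload": {
  "motion": [
    [[-0.0005,-0.001,0.0003],0,1],
    [[-0.0007,-0.0025,0.0005],0,1],
    [[-0.0007,-0.004,0.0009],0,1],
    [[-0.0007,-0.0055,0.0013],0,1],
    [[-0.0007,-0.007,0.0016],0,1],
    [[-0.0007,-0.007,0.0016],0,1]
  ],
  "force": 12
}}

```text
time_s: 13.25
eef_pos: [0.492, -0.2029, 0.2368]
tool_rot: [0.0, 0.846, -0.534, -0.0]
force: [-1.3, -0.2, -3.0]
gripper_width: 0.0119
```

```bash
python3 snap.py i5 wrist scene top;  python3 ov.py i5 10.4 .004; python3 -c "
import cv2
import numpy as np
a=cv2.imread('pics/i5_scene_ov.png')[240:520,200:520]
import pickle
s,p,im=pickle.load(open('i5_scene.pkl','rb'));b=im[150+30:150+65,90+25:90+65,::-1]
s,p,im=pickle.load(open('i5_wrist.pkl','rb'));d=im[60:235,200:300,::-1]
cv2.imwrite('pics/c7.png',np.hstack([cv2.resize(a,(400,350)),cv2.resize(b,(400,350),interpolation=cv2.INTER_CUBIC)]))
cv2.imwrite('pics/c7w.png',cv2.resize(d,None,fx=3.3,fy=3.3,interpolation=cv2.INTER_CUBIC))"
```

```text
13.25 [ 0.492  -0.2029  0.2368] [ 3.000e-04  8.456e-01 -5.338e-01 -3.000e-04] [-1.28 -0.19 -2.99] [-0.19  0.5   0.02] 0.011912807578716817
A tip rel hole u,v,n mm [-1.8 -0.2 -3.5]
B tip rel hole u,v,n mm [-1.7 -0.2 -3.4]
```

View pics/c7.png

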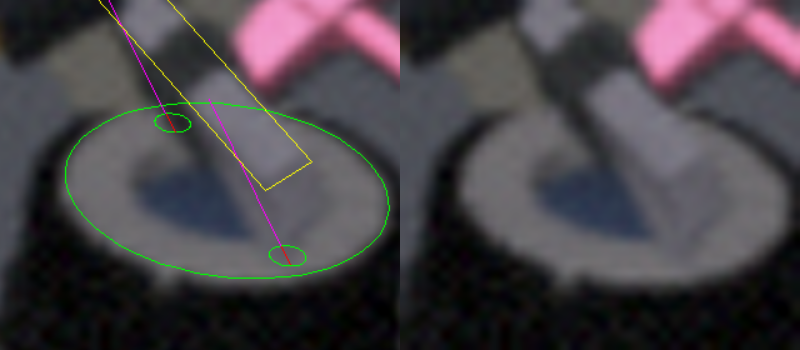

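View pics/c7w.png

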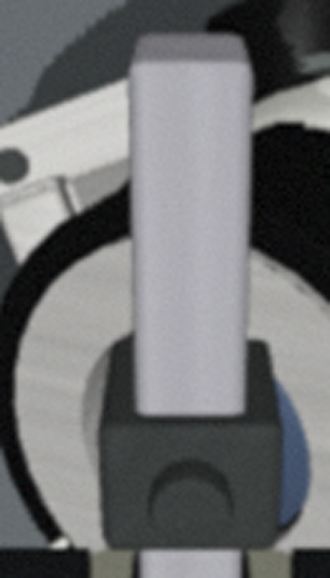

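```bash
cat > pitch.py <<'E'
import sys,pickle
from spfit import *
def pitch(n,rows,we,wb,h=-.0004):
    """rows: end,blockrear,blockfront px; we, wb (l,r) px full-res; uses bias from i2 fit"""
    s,p,im=pickle.load(open(n+"_wrist.pkl","rb")); p=dict(p); p['t']=np.array(p['t'])+[0,-.0004,.0014]
    def res(v):
        f=sp_tool(v[0],v[1],v[3],v[2]); r=[]
        for P,row in zip(((.075,0,.01),(.038,0,.013),(.022,0,.013)),rows): 
            if row is not None: r.append(proj(p,world(s,f(P)))[0,1]-row)
        for sg,c in zip((1,-1),we): r.append(proj(p,world(s,f((.075,sg*.0057,.01))))[0,0]-c)
        for sg,c in zip((1,-1),wb): r.append(proj(p,world(s,f((.030,sg*.0099,.013))))[0,0]-c)
        return r+[(v[3]-h)*1000]
    S=least_squares(res,[.2,0,0,0],x_scale=[.1,.001,.001,.001]); return np.degrees(S.x[0]).round(2),S.x[1:].round(4),S.fun.round(2)
E
python3 - <<'E'
from pitch import pitch
f=lambda x:200+x/3.3-.35
g=lambda y:60+y/3.3-.35
print(pitch("i5",(g(62),g(420),g(547)),(f(131),f(251)),(f(101),f(280))))
E
```

```text
(np.float64(12.65), array([ 0.004 , -0.0004, -0.0003]), array([-0.09,  0.27, -0.19,  0.13, -0.21,  0.11, -0.01,  0.05]))
```

```bash
python3 - <<'E'
import pickle
from plan import *
s,p,im=pickle.load(open("i5_wrist.pkl","rb")); f=sp_tool(np.radians(12.65),.004,-.0004)
for x,H in((.03,HA),(-.03,HB)):
    d=world(s,f([x,0,-.06]))[0]-H; print((1000*np.array([d@HD,d@W,d@N])).round(1))
E
```

```text
[ 1.5 -1.  -2.4]
[ 1.6 -2.1 -4.4]
```

Call:
{"api": "servo_tool", "payload": {
  "motion": [
    [[0,-0.0005,0.001],0,1],
    [[0,-0.001,0.002],0,1],
    [[0,-0.001,0.003],0,1],
    [[0,-0.001,0.003],0,1]
  ],
  "force": 10
}}

```text
time_s: 13.8
eef_pos: [0.4933, -0.2025, 0.2344]
tool_rot: [-0.0, 0.846, -0.534, 0.0]
force: [-2.2, -0.3, -0.1]
gripper_width: 0.0118
```

Call:
{"api": "servo_tool", "payload": {
  "motion": [
    [[-0.001,0,0.001],0,1],
    [[-0.003,0,0.001],0,1],
    [[-0.005,0,0.0015],0,1],
    [[-0.007,0,0.0015],0,1],
    [[-0.007,0,0.002],0,1]
  ],
  "force": 8
}}

```text
time_s: 14.3
eef_pos: [0.4905, -0.1961, 0.2325]
tool_rot: [-0.0, 0.846, -0.534, 0.001]
force: [-1.2, -2.8, 6.5]
gripper_width: 0.0136
```

```bash
python3 snap.py i6 wrist scene top; python3 -c "
import cv2
import numpy as np
import pickle
s,p,im=pickle.load(open('i6_scene.pkl','rb'));b=im[150+20:150+70,90+15:90+70,::-1]
s,p,im=pickle.load(open('i6_wrist.pkl','rb'));d=im[60:235,200:300,::-1]
cv2.imwrite('pics/c8.png',np.hstack([cv2.resize(b,(440,400),interpolation=cv2.INTER_CUBIC),cv2.resize(d[:,:],(330,400))]))
cv2.imwrite('pics/c8w.png',cv2.resize(d,None,fx=3.3,fy=3.3,interpolation=cv2.INTER_CUBIC))"
```

```text
14.3 [ 0.4905 -0.1961  0.2325] [-2.000e-04  8.456e-01 -5.338e-01  6.000e-04] [-1.21 -2.81  6.52] [-0.87  0.32 -0.03] 0.013566057338581272
```

View pics/c8.png

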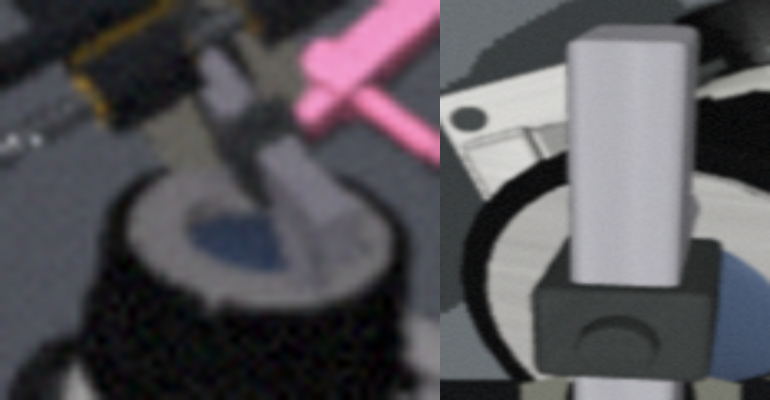

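View pics/c8w.png

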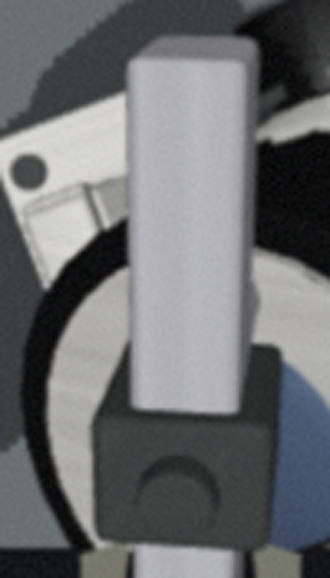

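Call:
{"api": "servo_tool", "payload": {
  "motion": [
    [[-0.002,0,0.0005],0,1],
    [[-0.004,0,0.001],0,1],
    [[-0.006,0,0.0015],0,1],
    [[-0.006,0,0.002],0,1],
    [[-0.006,0,0.002],0,1]
  ],
  "force": 8
}}

```text
time_s: 14.95
eef_pos: [0.4875, -0.1902, 0.2298]
tool_rot: [-0.0, 0.846, -0.534, -0.0]
force: [-0.5, -1.8, 2.6]
gripper_width: 0.0156
```

```bash
python3 snap.py i7 wrist scene top; python3 -c "
import cv2
import numpy as np
import pickle
s,p,im=pickle.load(open('i7_scene.pkl','rb'));b=im[150+20:150+70,90+15:90+70,::-1]
s,p,im=pickle.load(open('i7_top.pkl','rb'));t=im[145:225,360:440,::-1]
s,p,im=pickle.load(open('i7_wrist.pkl','rb'));d=im[60:235,190:310,::-1]
cv2.imwrite('pics/c9.png',np.hstack([cv2.resize(b,(400,400),interpolation=cv2.INTER_CUBIC),cv2.resize(t,(400,400),interpolation=cv2.INTER_CUBIC)]))
cv2.imwrite('pics/c9w.png',cv2.resize(d,None,fx=3.3,fy=3.3,interpolation=cv2.INTER_CUBIC))"
```

```text
14.95 [ 0.4875 -0.1902  0.2298] [-1.000e-04  8.457e-01 -5.336e-01 -2.000e-04] [-0.51 -1.82  2.65] [-0.63  0.05 -0.02] 0.015604753156403023
```

View pics/c9.png

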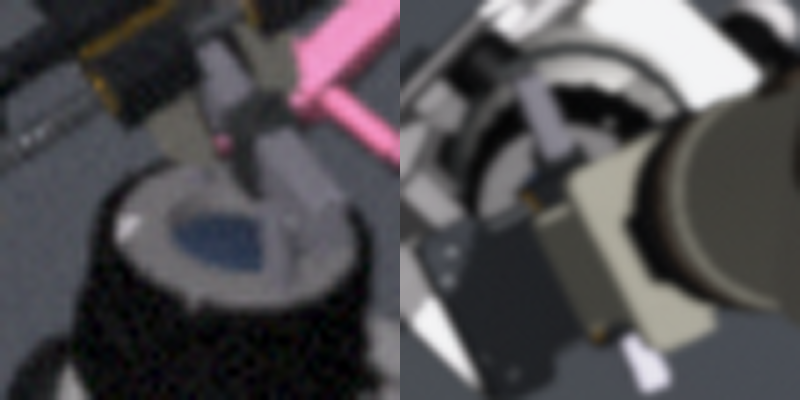

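View pics/c9w.png

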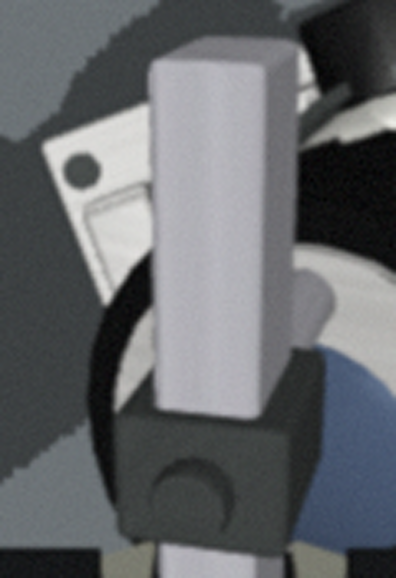

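```bash
python3 - <<'E'
from plant import manip
from plan import *
s=manip.observe(); R=toolR(s); P0=s['eef_pos']; G0=P0-R[:,2]*.0188
for a in np.arange(0,1.01,.1):
    Q=Rr.from_rotvec(-a*N).as_matrix(); G=C+Q@(G0-C); h=Q@HD
    y=np.degrees(np.arctan2(h[1],h[0]))-90
    P=G+R[:,2]*.0188
    print(a.round(1),(R.T@(P-P0)).round(4),"turn",-np.radians(y-YAW).round(3),"pitch",np.degrees(np.arcsin(h[2])).round(1))
E
```

```text
0.0 [0. 0. 0.] turn -0.0 pitch 10.4
0.1 [-0.0005  0.0012  0.0005] turn 0.09 pitch 13.1
0.2 [-0.001   0.0022  0.001 ] turn 0.183 pitch 15.7
0.3 [-0.0017  0.0033  0.0015] turn 0.277 pitch 18.1
0.4 [-0.0024  0.0042  0.0021] turn 0.374 pitch 20.4
0.5 [-0.0033  0.005   0.0027] turn 0.474 pitch 22.5
0.6 [-0.0042  0.0057  0.0033] turn 0.577 pitch 24.4
0.7 [-0.0052  0.0063  0.004 ] turn 0.683 pitch 26.0
0.8 [-0.0062  0.0068  0.0047] turn 0.792 pitch 27.4
0.9 [-0.0073  0.0072  0.0053] turn 0.903 pitch 28.5
1.0 [-0.0084  0.0074  0.006 ] turn 1.016 pitch 29.3
```

Call:
{"api": "servo_tool", "payload": {
  "motion": [
    [[0,0,0],0,1],
    [[-0.0002,0.0006,0.0003],0.045,1],
    [[-0.0005,0.0012,0.0006],0.09,1],
    [[-0.0008,0.0017,0.0008],0.137,1],
    [[-0.001,0.0022,0.001],0.183,1],
    [[-0.001,0.0022,0.001],0.183,1]
  ],
  "force": 25
}}

```text
time_s: 15.7
eef_pos: [0.4867, -0.1904, 0.2295]
tool_rot: [-0.001, 0.794, -0.609, 0.001]
force: [5.7, -2.2, 1.5]
gripper_width: 0.0143
```

```bash
cat > v.sh <<'E'
python3 snap.py $1 wrist scene; python3 -c "
import cv2
import numpy as np
import pickle
s,p,im=pickle.load(open('$1_scene.pkl','rb'));b=im[150+20:150+70,90+15:90+70,::-1]
s,p,im=pickle.load(open('$1_wrist.pkl','rb'));d=im[60:235,180:330,::-1]
cv2.imwrite('pics/$1v.png',np.hstack([cv2.resize(b,(350,525),interpolation=cv2.INTER_CUBIC),cv2.resize(d,(450,525),interpolation=cv2.INTER_CUBIC)]))"
E
bash v.sh t1
```

```text
15.7 [ 0.4867 -0.1904  0.2295] [-7.000e-04  7.935e-01 -6.086e-01  1.300e-03] [ 5.68 -2.24  1.49] [-0.62 -1.07  0.23] 0.014288419997542896
```

View pics/t1v.png

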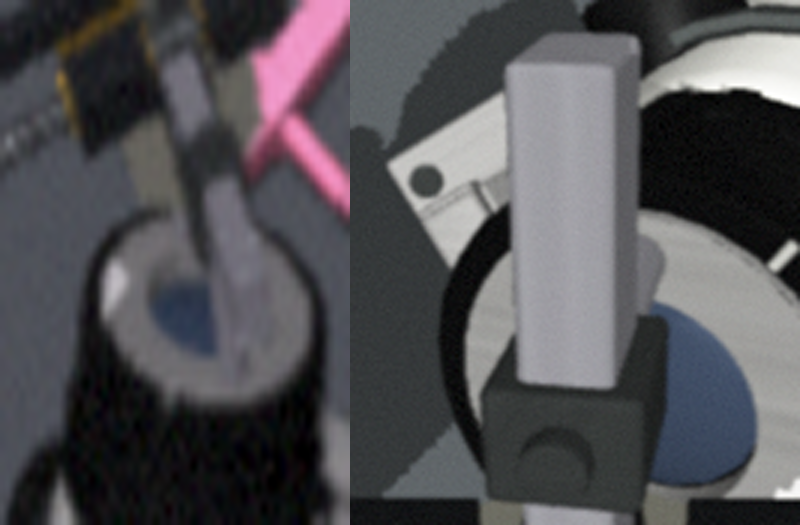

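```bash
cat > path.py <<'E'
from plan import *
# nominal from i7 pose
R=Rt(YAW); G0=np.array([.4875,-.1902,.2298])-R[:,2]*.0188
def pose(a,extra=0):
    Q=Rr.from_rotvec(-a*N).as_matrix(); G=C+Q@(G0-C); h=Q@HD
    return G+R[:,2]*.0188, np.degrees(np.arctan2(h[1],h[0]))-90
import sys
a0=float(sys.argv[1]); P0,y0=pose(a0); R0=Rt(y0)
for a in np.arange(a0,float(sys.argv[2])+.001,.1):
    P,y=pose(a); print(round(a,2),(R0.T@(P-P0)).round(4),"turn",-np.radians(y-y0).round(3))
E
python3 path.py .2 1.0
```

```text
0.2 [0. 0. 0.] turn -0.0
0.3 [-0.0005  0.0011  0.0005] turn 0.095
0.4 [-0.001   0.0021  0.0011] turn 0.192
0.5 [-0.0017  0.0031  0.0017] turn 0.292
0.6 [-0.0025  0.0039  0.0024] turn 0.395
0.7 [-0.0033  0.0047  0.003 ] turn 0.5
0.8 [-0.0043  0.0053  0.0036] turn 0.609
0.9 [-0.0052  0.0059  0.0043] turn 0.72
1.0 [-0.0063  0.0063  0.005 ] turn 0.833
```

Call:
{"api": "servo_tool", "payload": {
  "motion": [
    [[-0.0003,0.0006,0.0003],0.05,1],
    [[-0.0005,0.0011,0.0006],0.095,1],
    [[-0.0008,0.0016,0.001],0.145,1],
    [[-0.001,0.0021,0.0013],0.192,1],
    [[-0.0014,0.0026,0.0016],0.242,1],
    [[-0.0017,0.0031,0.002],0.292,1],
    [[-0.0017,0.0031,0.002],0.292,1]
  ],
  "force": 30
}}

```text
time_s: 16.5
eef_pos: [0.482, -0.1913, 0.2275]
tool_rot: [-0.0, -0.696, 0.718, -0.001]
force: [3.1, -5.3, 3.3]
gripper_width: 0.0124
```

```bash
bash v.sh t2
```

```text
16.5 [ 0.482  -0.1913  0.2275] [-2.000e-04 -6.960e-01  7.181e-01 -1.100e-03] [ 3.14 -5.33  3.27] [-1.56 -0.6  -0.02] 0.012400875345993366
```

View pics/t2v.png

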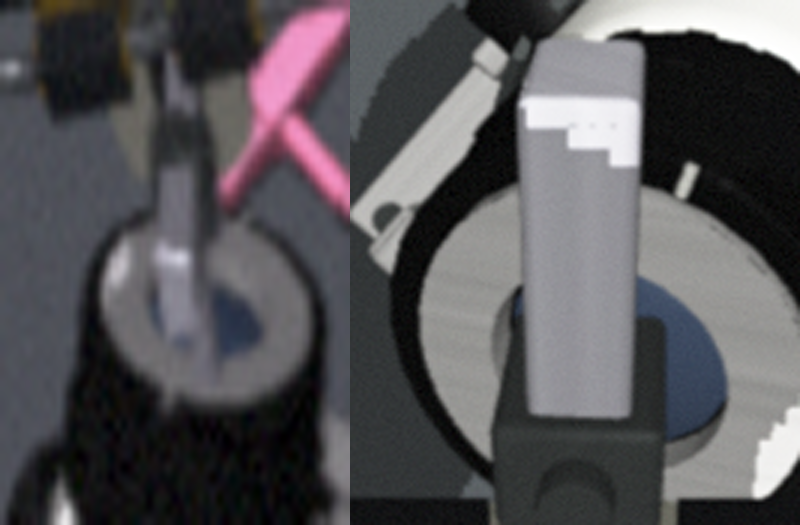

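```bash
python3 - <<'E'
import pickle
from plan import *
s,p,im=pickle.load(open("t2_scene.pkl","rb")); s,pw,im=pickle.load(open("t2_wrist.pkl","rb"))
for a in (.2,.3,.4,.5,.6,.8):
    H=C+Rr.from_rotvec(-a*N).as_matrix()@(HA-C); q=proj(p,H)[0]+.5; w=proj(pw,H)[0]+.5
    H2=C+Rr.from_rotvec(-a*N).as_matrix()@(HB-C); q2=proj(p,H2)[0]+.5
    print(a,((q-[105,170])*[350/55,525/50]).round(),((w-[180,60])*3).round()+[350,0],((q2-[105,170])*[350/55,525/50]).round())
I=C+.042*(np.cos(np.radians(23))*U+np.sin(np.radians(23))*V); print((proj(pw,I)[0]+.5-[180,60])*3+[350,0])
E
```

```text
0.2 [231. 376.] [560. 226.] [188. 231.]
0.3 [223. 377.] [576. 225.] [196. 231.]
0.4 [215. 376.] [592. 226.] [204. 231.]
0.5 [206. 375.] [609. 228.] [212. 233.]
0.6 [198. 373.] [626. 232.] [220. 234.]
0.8 [182. 367.] [660. 244.] [235. 240.]
[684.73453754 183.1930026 ]
```

```bash
python3 path.py .5 1.1
```

```text
0.5 [0. 0. 0.] turn -0.0
0.6 [-0.0005  0.001   0.0006] turn 0.103
0.7 [-0.0011  0.002   0.0013] turn 0.209
0.8 [-0.0018  0.0029  0.0019] turn 0.317
0.9 [-0.0026  0.0037  0.0026] turn 0.428
1.0 [-0.0035  0.0044  0.0032] turn 0.541
1.1 [-0.0044  0.005   0.0039] turn 0.656
```

Call:
{"api": "servo_tool", "payload": {
  "motion": [
    [[-0.0003,0.0005,0.0004],0.05,1],
    [[-0.0005,0.001,0.0008],0.103,1],
    [[-0.0008,0.0015,0.0012],0.155,1],
    [[-0.0011,0.002,0.0016],0.209,1],
    [[-0.0015,0.0025,0.0019],0.26,1],
    [[-0.0018,0.0029,0.0022],0.317,1],
    [[-0.0018,0.0029,0.0022],0.317,1]
  ],
  "force": 40
}}

```text
time_s: 17.3
eef_pos: [0.4801, -0.1866, 0.2256]
tool_rot: [0.001, -0.575, 0.818, 0.0]
force: [1.7, 1.7, 7.1]
gripper_width: 0.0118
```

```bash
bash v.sh t3
```

```text
17.3 [ 0.4801 -0.1866  0.2256] [ 1.300e-03 -5.748e-01  8.183e-01  1.000e-04] [1.7  1.73 7.14] [ 0.08 -0.78  0.21] 0.011756938926823552
```

View pics/t3v.png

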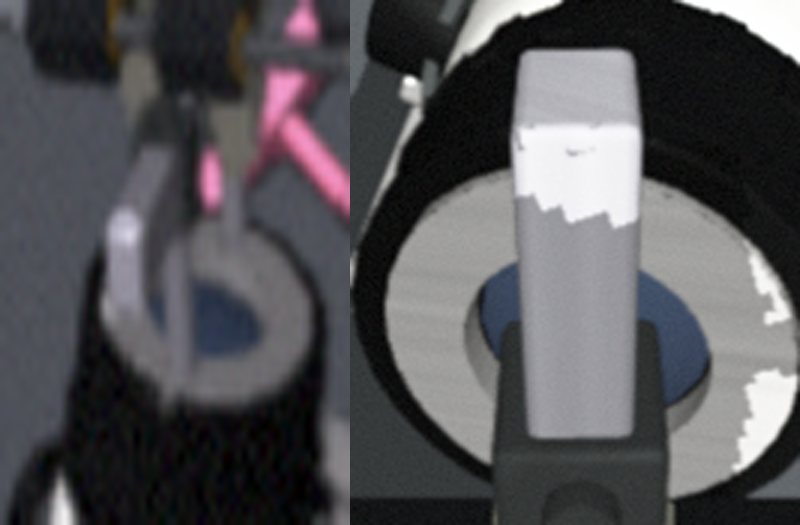

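Call:
{"api": "servo_tool", "payload": {
  "motion": [
    [[-0.0003,0.0004,0.0005],0.055,1],
    [[-0.0006,0.0008,0.0008],0.11,1],
    [[-0.0006,0.0008,0.0008],0.16,1],
    [[-0.0006,0.0008,0.0008],0.2,1],
    [[-0.0006,0.0008,0.0008],0.2,1]
  ],
  "force": 50
}}

```text
time_s: 17.9
eef_pos: [0.4811, -0.1847, 0.2255]
tool_rot: [0.002, -0.493, 0.87, -0.0]
force: [4.4, 4.9, 8.8]
gripper_width: 0.0132
```

```bash
bash v.sh t4; python3 - <<'E'
import pickle
from plan import *
s,p,im=pickle.load(open("t4_scene.pkl","rb")); s,pw,im=pickle.load(open("t4_wrist.pkl","rb"))
print("yaw",np.degrees(np.arctan2(toolR(s)[1,0],toolR(s)[0,0])))
for a in (.7,.75,.8,.85):
    Q=Rr.from_rotvec(-a*N).as_matrix();H=C+Q@(HA-C); q=proj(p,H)[0]+.5; h=Q@HD
    print(a,((q-[105,170])*[350/55,525/50]).round(),np.degrees(np.arctan2(h[1],h[0]))-90)
E
```

```text
17.9 [ 0.4811 -0.1847  0.2255] [ 2.100e-03 -4.927e-01  8.702e-01 -4.000e-04] [4.43 4.87 8.81] [ 0.17 -1.09  1.4 ] 0.013229328722416387
yaw -120.96040770164221
0.7 [190. 371.] -103.70729622832623
0.75 [186. 369.] -106.79897910379927
0.8 [182. 367.] -109.92886233078288
0.85 [178. 365.] -113.09457555036822
```

View pics/t4v.png

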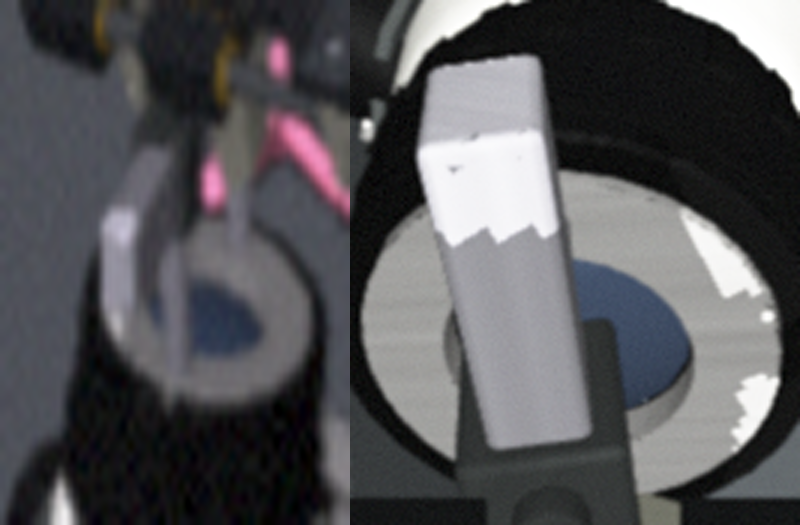

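```bash
python3 - <<'E'
from plan import *
for y in (-121,-111):
    d=Rt(y).T@(np.array([-.39,.26,.877])); print(y,(d*.015).round(4),(Rt(y).T@N*.015).round(4))
E
```

```text
-121 [-0.0003  0.007  -0.0132] [-0.0019  0.0072 -0.013 ]
-111 [-0.0015  0.0069 -0.0132] [-0.0032  0.0068 -0.013 ]
```

Call:
{"api": "servo_tool", "payload": {
  "motion": [
    [[0,0,0],-0.06,1],
    [[0,0,0],-0.12,1],
    [[0,0,-0.001],-0.17,1],
    [[0,0,-0.001],-0.17,1],
    [[0,0,-0.001],-0.17,1]
  ],
  "force": 40
}}

```text
time_s: 18.5
eef_pos: [0.4798, -0.186, 0.2254]
tool_rot: [0.001, -0.563, 0.826, -0.0]
force: [5.1, 0.2, 2.9]
gripper_width: 0.0119
```

```bash
bash v.sh t5; python3 - <<'E'
from plant import manip
from h import *
R=toolR(manip.observe()); print(np.degrees(np.arctan2(R[1,0],R[0,0])))
E
```

```text
18.5 [ 0.4798 -0.186   0.2254] [ 1.300e-03 -5.631e-01  8.264e-01 -3.000e-04] [5.09 0.15 2.9 ] [-0.13 -1.29  0.12] 0.01194824911727913
-111.47008218965097
```

View pics/t5v.png

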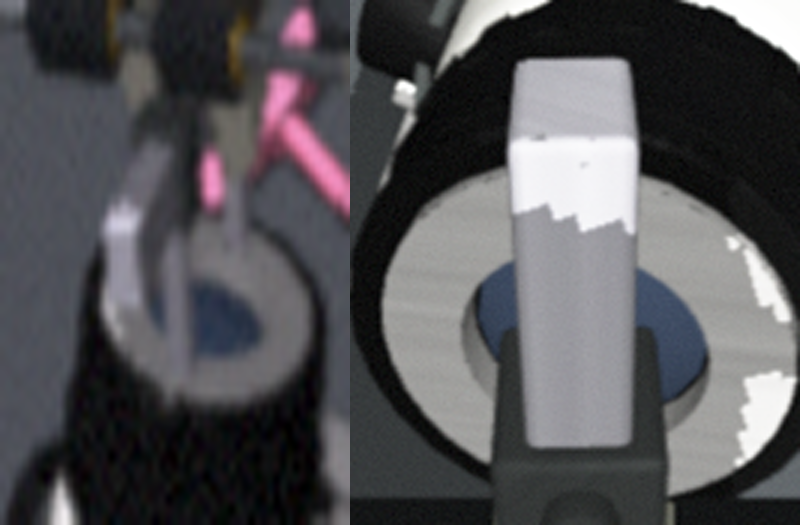

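Call:
{"api": "servo_tool", "payload": {
  "motion": [
    [[-0.0003,0.0014,-0.0026],0,1],
    [[-0.0006,0.0028,-0.0053],0,1],
    [[-0.0009,0.0042,-0.008],0,1],
    [[-0.0015,0.007,-0.0132],0,1],
    [[-0.0015,0.008,-0.02],0,1],
    [[-0.0015,0.008,-0.035],0,1],
    [[-0.0015,0.008,-0.035],0,1]
  ],
  "force": 40
}}

```text
time_s: 19.3
eef_pos: [0.4719, -0.183, 0.2615]
tool_rot: [0.001, -0.562, 0.827, -0.0]
force: [0.0, 0.4, -3.1]
gripper_width: 0.0116
```

```bash
bash v.sh t6
```

```text
19.3 [ 0.4719 -0.183   0.2615] [ 8.000e-04 -5.620e-01  8.272e-01 -5.000e-04] [ 0.01  0.42 -3.11] [ 0.07  0.13 -0.  ] 0.01163329964220205
```

View pics/t6_wrist.png

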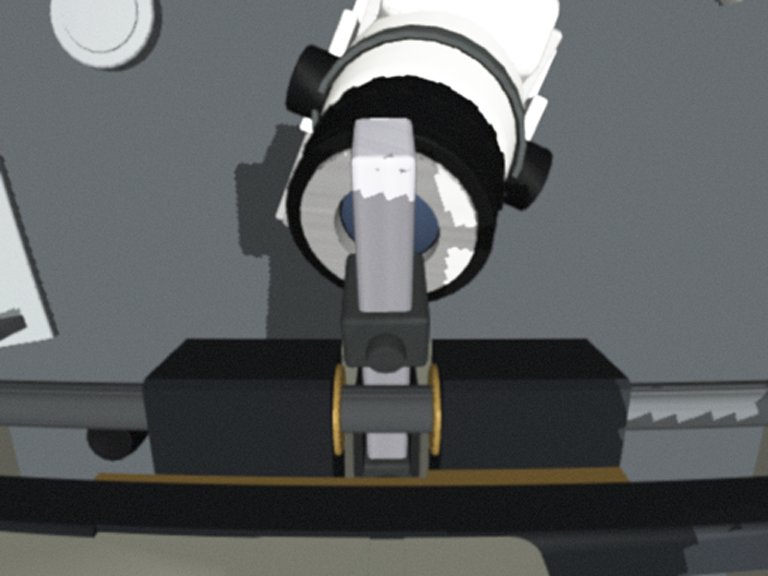

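View pics/t6v.png

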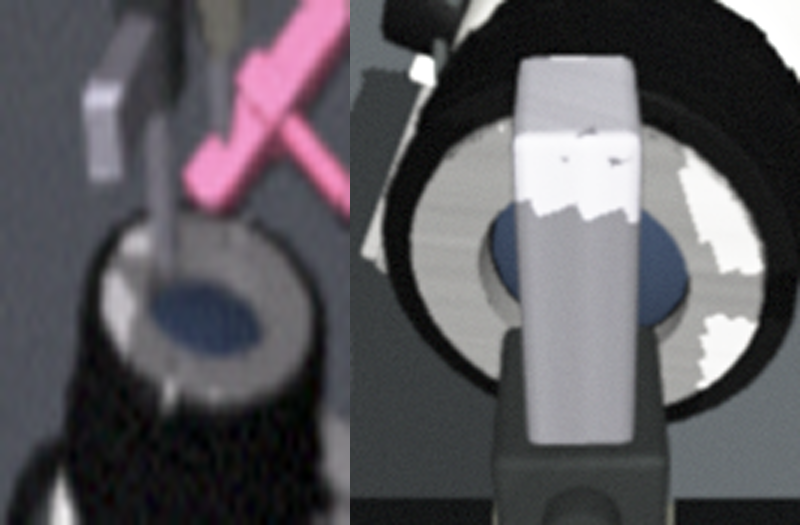

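```bash
python3 - <<'E'
import pitch, numpy as np
print(pitch.pitch("t6",(104.7,208,None),(234.4,276.3),(228.5,285.7)))
print(pitch.pitch("t6",(104.7,208,241),(234.4,276.3),(228.5,285.7)))
from plan import *
from plant import manip
s=manip.observe(); print(goto(s,[.586,.141,.31],-102))
E
```

```text
(np.float64(28.93), array([ 0.006 , -0.0002, -0.0004]), array([-0.08,  0.1 ,  0.34,  0.9 , -0.41, -1.2 , -0.03]))
(np.float64(26.41), array([ 0.0042, -0.0002, -0.0001]), array([-0.28,  1.  , -0.74,  0.88,  0.4 , -0.24, -1.4 ,  0.26]))
(array([-0.3431,  0.0124, -0.0499]), np.float64(-0.1677))
```

```bash
python3 - <<'E'
from plan import *
from plant import manip
s=manip.observe(); print(goto(s,[.5756,.1433,.16],-102))
E
```

```text
(array([-0.3414,  0.0228,  0.1001]), np.float64(-0.1677))
```

Call:
{"api": "servo_tool", "payload": {
  "motion": [
    [[0,0,-0.03],0,1],
    [[-0.02,0,-0.05],0,1],
    [[-0.06,0,-0.05],0,1],
    [[-0.1,0,-0.05],-0.08,1],
    [[-0.14,0.005,-0.05],-0.16,1],
    [[-0.18,0.01,-0.05],-0.168,1],
    [[-0.22,0.015,-0.04],-0.168,1],
    [[-0.26,0.018,-0.01],-0.168,1],
    [[-0.3,0.02,0.02],-0.168,1],
    [[-0.325,0.021,0.05],-0.168,1],
    [[-0.335,0.021,0.08],-0.168,1],
    [[-0.341,0.022,0.09],-0.168,1]
  ],
  "force": 25
}}

```text
time_s: 20.6
eef_pos: [0.5734, 0.1434, 0.1653]
tool_rot: [-0.004, -0.63, 0.776, 0.002]
force: [-0.8, -1.3, -4.0]
gripper_width: 0.0117
```

```bash
python3 snap.py p1 wrist scene top; python3 - <<'E'
import pickle
from plan import *
from plant import manip
s,p,im=pickle.load(open("p1_scene.pkl","rb")); a=im[170:240,95:165,::-1]
s,p,im=pickle.load(open("p1_top.pkl","rb")); b=im[150:210,360:420,::-1]
cv2.imwrite("pics/p1v.png",np.hstack([cv2.resize(a,(400,400),interpolation=cv2.INTER_CUBIC),cv2.resize(b,(400,400),interpolation=cv2.INTER_CUBIC)]))
print(goto(manip.observe(),[.5756,.1433,.16],-102))
E
```

```text
20.6 [0.5734 0.1434 0.1653] [-0.0038 -0.6302  0.7764  0.0015] [-0.76 -1.26 -4.03] [-0.08  0.32 -0.03] 0.011684972766263402
(array([-0.0016,  0.0008,  0.0095]), np.float64(-0.0003))
```

View pics/p1v.png

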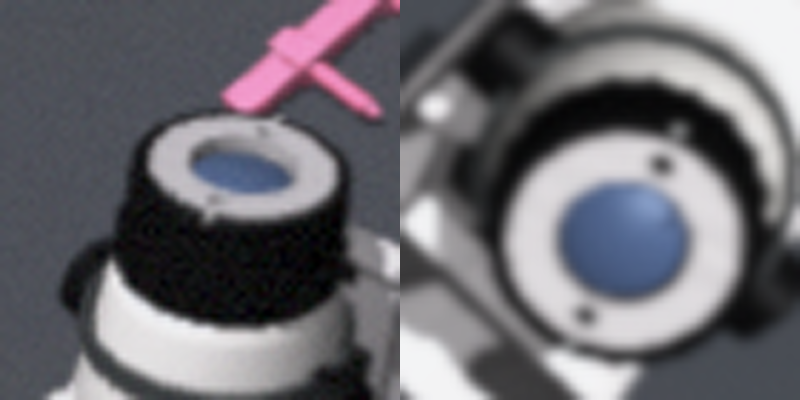

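View pics/p1_wrist.png

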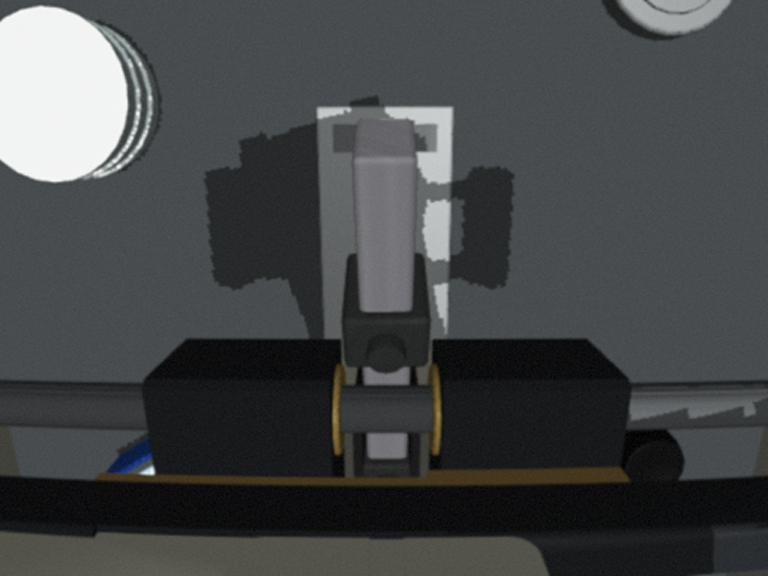

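Call:
{"api": "servo_tool", "payload": {
  "motion": [
    [[-0.0016,0.001,0.02],0,1],
    [[-0.0016,0.001,0.04],0,1],
    [[-0.0016,0.001,0.058],0,1],
    [[-0.0016,0.001,0.064],0,1],
    [[-0.0016,0.001,0.064],0,1]
  ],
  "force": 18
}}

```text
time_s: 21.25
eef_pos: [0.5764, 0.1431, 0.1068]
tool_rot: [0.0, -0.629, 0.778, -0.0]
force: [0.2, 0.1, -3.2]
gripper_width: 0.0119
```

Call:
{"api": "servo_tool", "payload": {
  "motion": [
    [[0,0,0.003],0,1],
    [[0,0,0.006],0,1],
    [[0,0,0.009],0,1],
    [[0,0,0.012],0,1],
    [[0,0,0.012],0,1]
  ],
  "force": 18
}}

```text
time_s: 21.75
eef_pos: [0.5756, 0.1441, 0.0936]
tool_rot: [-0.0, -0.629, 0.777, 0.0]
force: [-0.9, 0.9, -3.3]
gripper_width: 0.012
```

```bash
python3 snap.py p2 wrist scene;python3 - <<'E'
import pickle
from h import *
s,p,im=pickle.load(open("p2_scene.pkl","rb")); crop(im,235,150,90,120,5,"pics/p2s.png")
E
```

```text
21.75 [0.5756 0.1441 0.0936] [-4.000e-04 -6.294e-01  7.771e-01  2.000e-04] [-0.93  0.87 -3.26] [ 0.02  0.26 -0.02] 0.012031187530752802
```

View pics/p2_wrist.png

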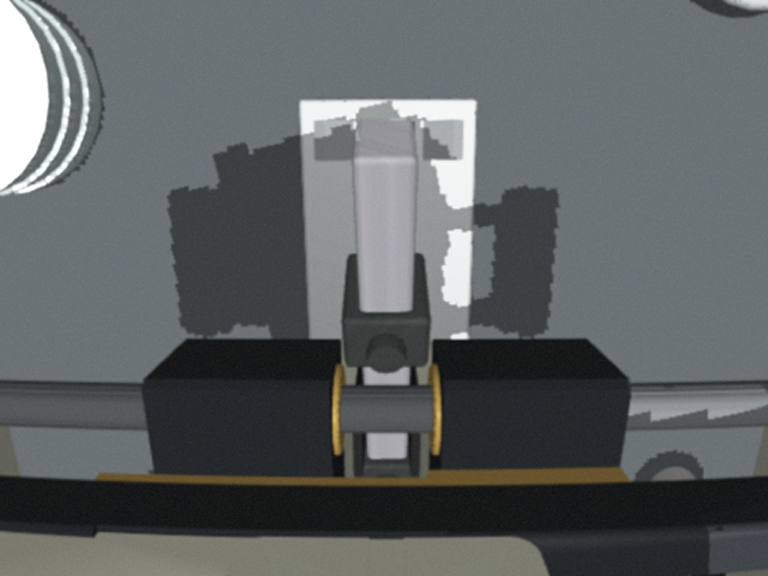

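View pics/p2s.png

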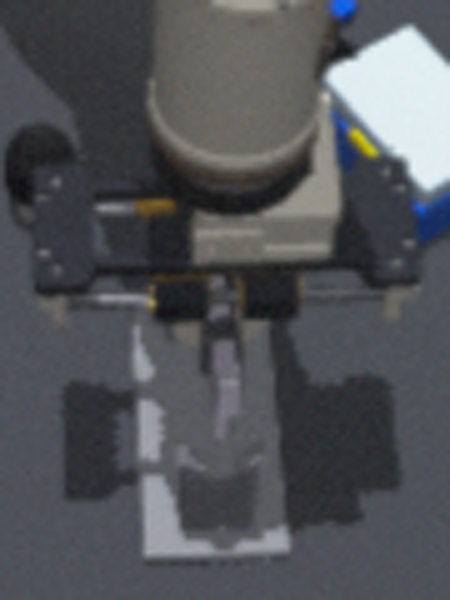

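Call:
{"api": "servo_tool", "payload": {
  "motion": [
    [[0,0,0.002],0,1],
    [[0,0,0.004],0,1],
    [[0,0,0.006],0,1],
    [[0,0,0.008],0,1],
    [[0,0,0.008],0,1]
  ],
  "force": 14
}}

```text
time_s: 22.35
eef_pos: [0.576, 0.1442, 0.0858]
tool_rot: [-0.0, -0.629, 0.777, 0.0]
force: [0.4, 0.2, -1.8]
gripper_width: 0.0121
```

```bash
python3 snap.py p3 wrist
```

```text
22.35 [0.576  0.1442 0.0858] [-0.     -0.6294  0.7771  0.    ] [ 0.41  0.19 -1.83] [ 0.04  0.32 -0.03] 0.012066906743916854
```

View pics/p3_wrist.png

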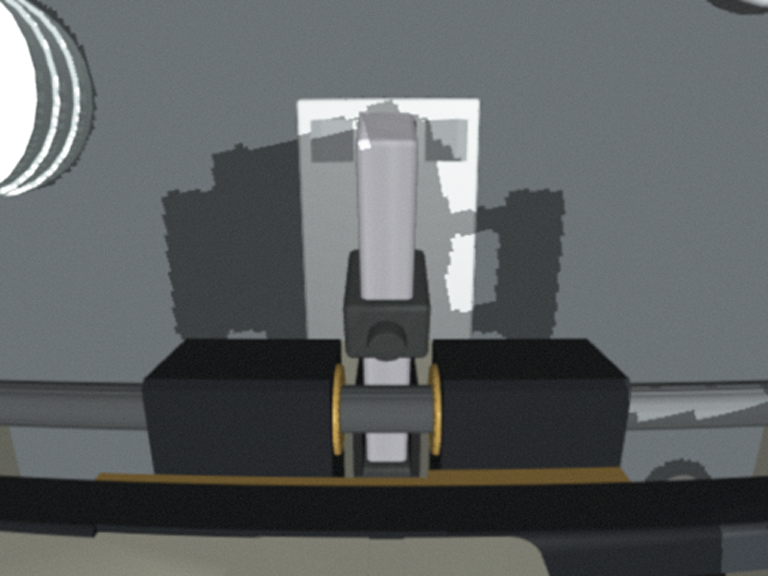

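Leveling works (end-face is shrinking, force ~2 N). Continue down.

Call:
{"api": "servo_tool", "payload": {
  "motion": [
    [[0,0,0.002],0,1],
    [[0,0,0.004],0,1],
    [[0,0,0.006],0,1],
    [[0,0,0.008],0,1],
    [[0,0,0.01],0,1],
    [[0,0,0.01],0,1]
  ],
  "force": 12
}}

```text
time_s: 23.0
eef_pos: [0.5757, 0.1441, 0.0756]
tool_rot: [-0.0, -0.629, 0.777, 0.0]
force: [0.3, -0.4, -3.6]
gripper_width: 0.012
```

```bash
python3 snap.py p4 wrist
```

```text
23.0 [0.5757 0.1441 0.0756] [-3.000e-04 -6.293e-01  7.771e-01  1.000e-04] [ 0.25 -0.36 -3.65] [-0.02  0.22  0.02] 0.011960845341045913
```

View pics/p4_wrist.png

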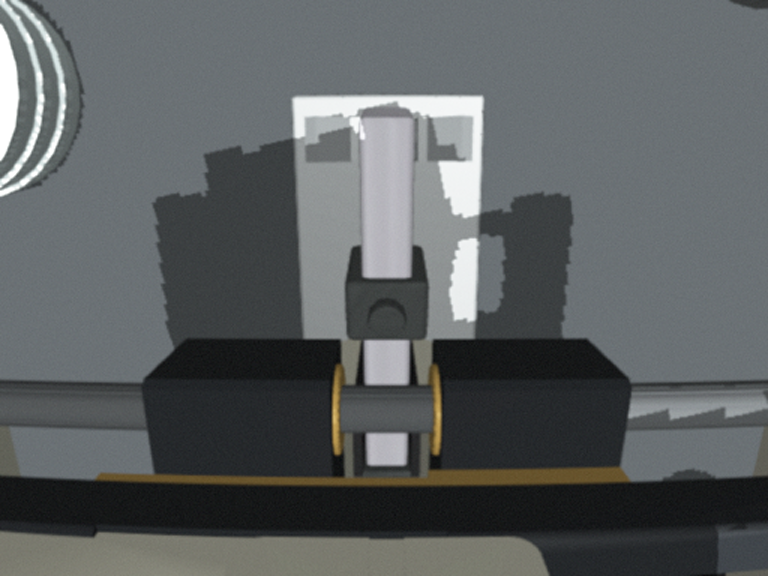

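Call:
{"api": "servo_tool", "payload": {
  "motion": [
    [[0,-0.001,0.002],0,1],
    [[0,-0.002,0.004],0,1],
    [[0,-0.003,0.006],0,1],
    [[0,-0.003,0.008],0,1],
    [[0,-0.003,0.0095],0,1],
    [[0,-0.003,0.0105],0,1],
    [[0,-0.003,0.0105],0,1]
  ],
  "force": 12
}}

```text
time_s: 23.75
eef_pos: [0.5793, 0.1434, 0.0656]
tool_rot: [0.0, -0.629, 0.777, -0.0]
force: [0.3, -0.7, -2.1]
gripper_width: 0.0119
```

```bash
python3 snap.py p5 wrist scene;python3 - <<'E'
import pickle
from h import *
s,p,im=pickle.load(open("p5_scene.pkl","rb")); crop(im,235,150,90,120,5,"pics/p5s.png")
E
```

```text
23.75 [0.5793 0.1434 0.0656] [ 2.000e-04 -6.293e-01  7.772e-01 -2.000e-04] [ 0.27 -0.73 -2.13] [0.04 0.13 0.01] 0.011908030475196682
```

View pics/p5_wrist.png

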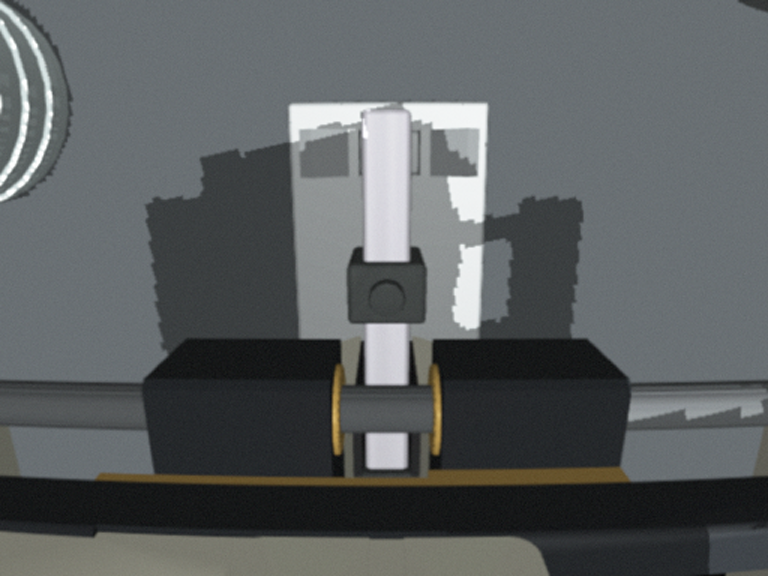

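Call:
{"api": "servo_tool", "payload": {
  "motion": [
    [[0,0,0.001],0,1],
    [[0,0,0.002],0,1],
    [[0,0,0.0025],0,1],
    [[0,0,0.0025],0,1]
  ],
  "force": 6
}}

```text
time_s: 24.25
eef_pos: [0.5795, 0.1434, 0.0642]
tool_rot: [0.001, -0.629, 0.777, -0.0]
force: [-1.7, -1.4, 5.9]
gripper_width: 0.0117
```

Call:
{"api": "servo_tool", "payload": {
  "motion": [
    [[0,0,-0.001],0,0.4],
    [[0,0,-0.001],0,0],
    [[0,0,-0.001],0,-0.3],
    [[0,0,-0.001],0,-0.3],
    [[0,0,-0.001],0,-0.3],
    [[0,0,-0.001],0,-0.3]
  ],
  "force": 6
}}

```text
time_s: 24.85
eef_pos: [0.5789, 0.1435, 0.0639]
tool_rot: [-0.0, -0.629, 0.777, 0.0]
force: [-0.4, -1.1, 0.5]
gripper_width: 0.0552
```

```bash
python3 snap.py q1 wrist
```

```text
24.85 [0.5789 0.1435 0.0639] [-1.000e-04 -6.293e-01  7.771e-01  0.000e+00] [-0.42 -1.07  0.55] [-0.01  0.16  0.01] 0.055248132248727405
```

View pics/q1_wrist.png

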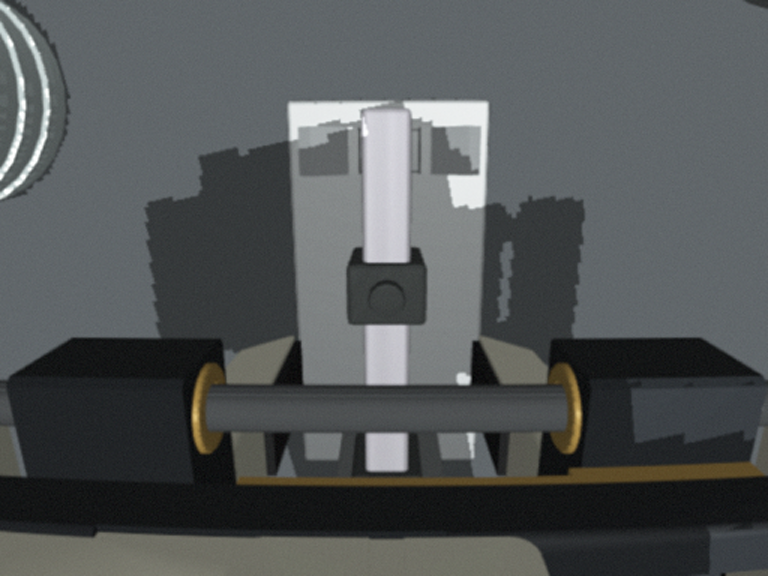

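Released and lying in the notches. Retreat straight up and check.

Call:
{"api": "servo_tool", "payload": {
  "motion": [
    [[0,0,-0.03],0,-0.3],
    [[0,0,-0.07],0,-0.3],
    [[0,0,-0.11],0,-0.3],
    [[0,0,-0.137],0,-0.3],
    [[0,0,-0.137],0,-0.3],
    [[0,0,-0.137],0,-0.3]
  ]
}}

```text
time_s: 25.5
eef_pos: [0.5791, 0.1437, 0.2015]
tool_rot: [0.001, -0.629, 0.777, -0.0]
force: [-0.6, -0.6, -0.6]
gripper_width: 0.0602
```

```bash
python3 snap.py q2 wrist scene top
```

```text
25.5 [0.5791 0.1437 0.2015] [ 7.000e-04 -6.294e-01  7.771e-01 -0.000e+00] [-0.6  -0.57 -0.62] [ 0.03  0.19 -0.02] 0.06019114856407839
```

View pics/q2_wrist.png

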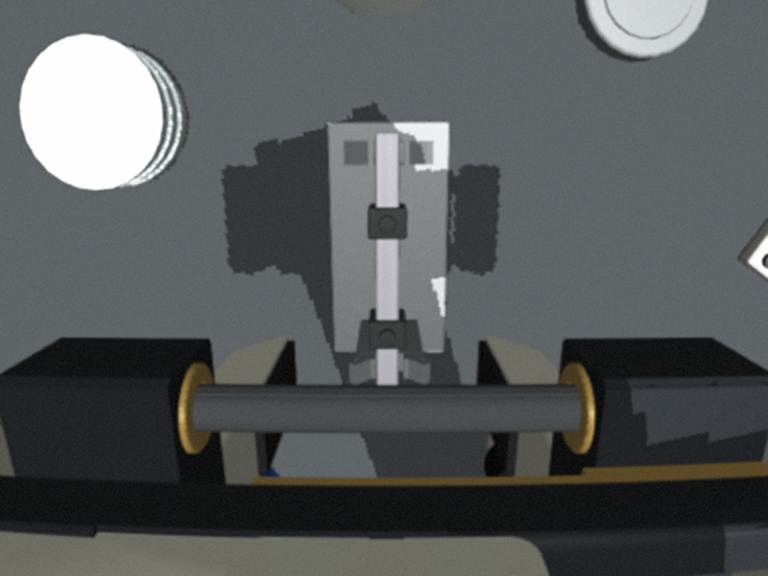

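View pics/q2_scene.png

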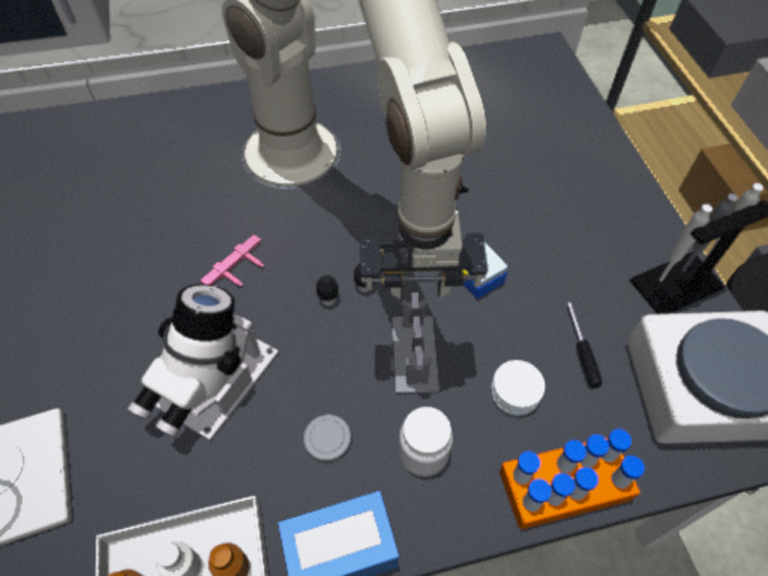

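```bash
python3 - <<'E'
import pickle
from plant import manip
from h import *
s,p,im=pickle.load(open("q2_wrist.pkl","rb"))
g=lambda x,y:(x/1.5-.17,y/1.5-.17)
A=atz(p,g(387,134),.095);b1=atz(p,g(387.5,223),.098);b2=atz(p,g(388,335),.098)
print(A,b1,b2,(b1+b2)/2,np.linalg.norm(b1-b2)); d=A-b2; print(np.degrees(np.arctan2(d[1],d[0])))
print(goto(manip.observe(),[.5031,-.193,.2796],-106))
E
```

```text
[0.6541665  0.12760933 0.095     ] [0.6115492 0.136365  0.098    ] [0.55309412 0.14844087 0.098     ] [0.58232166 0.14240293 0.098     ] 0.05968938216373528
-11.645878274419324
(array([ 0.3446,  0.0034, -0.0797]), np.float64(0.07))
```

Call:
{"api": "servo_tool", "payload": {
  "motion": [
    [[0,0,-0.05],0,-0.3],
    [[0.04,0,-0.08],0,-0.3],
    [[0.09,0,-0.08],0,-0.3],
    [[0.14,0,-0.08],0,-0.3],
    [[0.19,0,-0.08],0,-0.3],
    [[0.24,0,-0.08],0,-0.3],
    [[0.29,0,-0.08],0,-0.3],
    [[0.34,0.005,-0.08],0,-0.3],
    [[0.345,0.005,-0.08],0,-0.3],
    [[0.345,0.005,-0.08],0,-0.3]
  ]
}}

```text
time_s: 26.65
eef_pos: [0.5009, -0.1949, 0.28]
tool_rot: [-0.001, -0.627, 0.779, 0.001]
force: [0.4, 0.6, 0.5]
gripper_width: 0.0595
```

```bash
python3 snap.py q3 wrist scene top; python3 - <<'E'
import pickle
from h import *
s,p,im=pickle.load(open("q3_wrist.pkl","rb")); u,v=proj(p,[.5054,-.1962,.2])[0]; print(u,v); crop(im,int(u)-70,int(v)-70,140,140,4.2,"pics/q3c.png")
E
```

```text
26.65 [ 0.5009 -0.1949  0.28  ] [-8.000e-04 -6.274e-01  7.787e-01  6.000e-04] [0.44 0.64 0.47] [0.06 0.16 0.05] 0.05947594277965893
257.81338617096213 192.7518356567834
```

View pics/q3c.png

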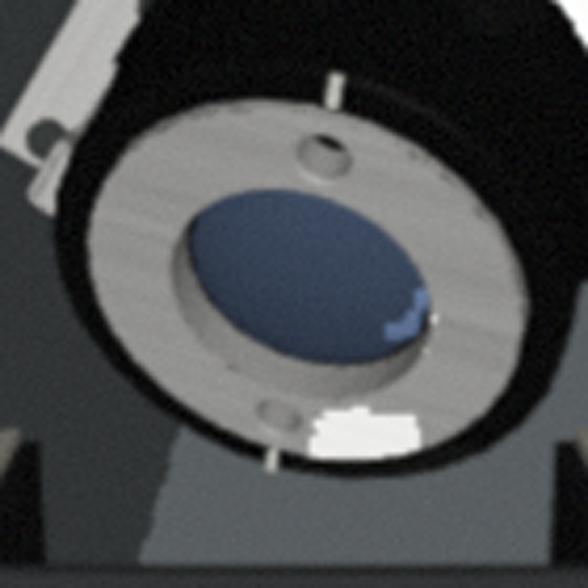

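View pics/q3_scene.png

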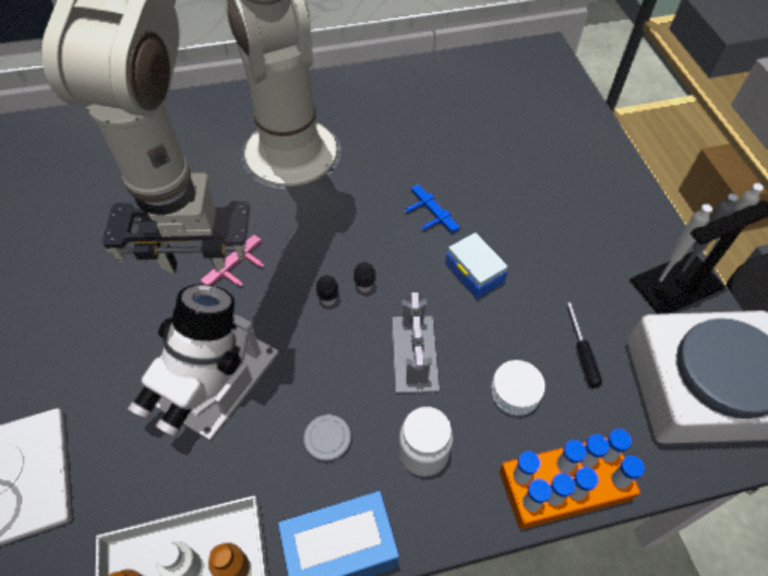

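```bash
python3 -c "
from plant import manip
print(manip.finish_job())"
```

```text
the job is handed in; nothing more can be done
None
```

I set both pins of the spanner into the ring's holes and turned the ring about 0.8 rad clockwise to its hard stop. I then put the spanner back level in its rest, let go of it only there, and handed the job in at about 27 s. No verdict was reported.

**Last checks:**
- **Ring:** in the close-up after the turn, both holes line up with the white index lines to within about 0.01 rad. The torque also rose to 1.4 N m at the stop.
- **Spanner:** it lies in both notches with pins down, about 4 mm along the bar from where it started. Its yaw is within 0.4° of the original. The wrist force is near zero and nothing is touched.
- **Bystanders:** in the last overview picture they look unmoved. I compared them by eye only and did not measure them.

**Not directly confirmed:**
- **Pin depth:** I could only estimate it from the arm pose and the pictures, at about 5–7 mm. My geometric model came out 1–2 mm too deep, so treat those figures as approximate.
- **Tilt:** the tool cannot tilt, so the spanner had to pivot in the gripper to follow the 30° lean. My pitch estimates during this disagreed by 2–3° and the bar slid about 3 mm in the grip; I corrected for both before the turn.
- **Lens:** I saw no sign of contact with the glass, but there was no separate reading of the lens force.

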